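# Lever a bound die set open and block it

### The arm

A 6-joint arm with a two-finger parallel gripper is mounted at the origin on a cart in front of the work surface, level with it; the furniture and walls round the work are solid. World frame = base frame: x ahead of the robot, y to its left, z up, the work surface at z = 0. Lengths are in m, angles in rad, forces in N, time in s.
With the tool pointing down it reaches from about 0.325 to 0.775 m from the base axis. Payload 5.5 kg.
Tool frame: the origin (TCP) lies at the very end of the fingers, on their centre line; the grasp point (between the pads) lies 19 mm behind it; x points along the fingers, z is the direction in which the jaws open and shut, and the axes are right-handed (so a half turn about x gives the same grasp; the last joint's range is limited). The gripper opens to 88 mm and grips with 3 to 60 N. Pads are 20 mm wide; open, the fingers measure 115 mm over their backs; the gripper's body (75 mm by 178 mm) begins 61 mm behind the grasp point.
Start: joints at [-1.391, 0.091, 1.231, -0, 1.82, -0.057], TCP at [0.141, -0.583, 0.223] pointing down, gripper open.
Joint ranges: [-2.87, 2.87], [-0.86, 2.18], [0.17, 2.46], [-1.51, 4.65], [0.06, 2.69], [-2.65, 2.65]. Speed limits (rad/s): [2.57, 2.57, 3.01, 3.14, 3.14, 3.14].

### API

Orientations are given as [roll, pitch, yaw] about the fixed x, y, z axes, in that order (R = Rz(yaw) Ry(pitch) Rx(roll)).
In Python, from plant import * gives the robot as it stands. The module is installed in compiled form; this text tells all that it offers.
- The arm moves only by the tool drive_tool, never from a script. Its argument "plan" is text: rows parted by semicolons, each of 5 numbers parted by spaces: the finger opening in mm, from 0 to 87.8, then the shift along the tool's x, y, z in mm, then the turn about the tool's x in rad. A call has 1 to 20 rows; each row is the pose to reach, as a shift and turn from the pose measured when the call began, along the tool's axes at that moment; what a row does not reach only later rows make up. A row lasts 1/12 s, in which the tool goes at most 41.7 mm and 7.16 degrees, less where a joint would pass 70% of its speed; a pose out of reach is approached as far as the arm can. A call with a gripper value outside its range is refused whole. The fingers move at their own pace and stop on an object; "force" is the grip in N (left out, the last holds). Time passes only in rows, so rows that repeat a pose let the fingers close. It gives the time, the measured TCP pose, the force and the opening at its end, in the units of the state.
- get_obs(): the state, without advancing time (a new reading comes with each control period).
- read_camera(name): name is "side" or "top" or "wrist"; returns a dict with "image" (420x560x3 uint8, blue, green, red), "z_map" (420x560 float32, m along the optical axis (not along the pixel's ray), 0 where there is no reading), "fx", "fy", "cx", "cy" (pixels), "k1" (the pictures are not rectified: a ray, as slopes to the right and down, at radius r is drawn at 1 + k1 r^2 times it, then the intrinsics apply), "R" (3x3) and "t" (3): a world point X has camera coordinates R X + t. Camera axes: x right, y down, z forward; pixel columns grow to the right and rows downward; lengths in m; the calibration is good to about 2 mm. A picture is of the moment at which its call begins.
- finish_job(): hands the job in, once; it reports no verdict.
The state is a dict: "time_s": time; "joint_positions": joint angles; "qd": joint speeds; "tau": joint torques, N m; "ee_pos": TCP position; "tcp_rot": TCP orientation; "contact_force": force on the tool from outside, world axes, zero at the start; "wrist_torque": the same for the moment, N m; "grip_width": opening from 0.0 (shut) to 1.0 (fully open).
Only numpy, scipy, OpenCV 4.12 (cv2) and the standard library are available. Lean on these libraries where they do the work, as an engineer would, in place of code of your own. Each camera call takes 0.05 s, during which the arm holds its last target.

### The job

The upper plate of the small die set has bound on its two posts. Rest the pry bar over the fulcrum block with its toe under the edge of the upper plate and lever the plate up until you feel it bear firmly against the stop collars, without forcing it any further; it is tight enough to stay up by itself. Then lay the bar down flat on the wooden board, clear of the die set and the fulcrum, and slide the upright wooden spacer straight in between the two plates from the open front until it meets the die block, gently and without jamming it; move the plate with the bar only, and leave the other things on the table where they are.

Things in the scene. Friction and masses are not known exactly. Their poses are not given: they have to be found in the camera images.
- die_set: Steel die set fixed on the wooden board (board top z = 0.010); origin on its underside. Lower plate x -75 to +55 mm, y +-55 mm, 22 mm thick. Upper plate x -45 to +55 mm, y +-55 mm, 20 mm thick, underside 60 mm above the origin when shut, on two posts at the back (x +38, y +-38 mm, 110 mm high). Front (-x) open. Fulcrum and bar belong at its -y side; +y points from fulcrum to plate
- upper_plate (a joint): rise of the upper plate in m: 0 shut, 0.014 against the stop collars (gap between the plates then 52 mm). Stands at 0 to 3 mm at the start. Tight on its posts: it takes 26 to 34 N upward under its edge to move it, and it stays where it is left. It bears firmly on the collars with 40 to 55 N upward under its edge (at the toe, not at the handle); more would harm it
- pry_edge (a point): middle of the lower -y edge of the upper plate; moves with the plate. Axes as the die set's
- die_face (a point): foot of the front face of the die block, on top of the lower plate (22 mm above the underside): the middle of the spacer's inner end comes here. Die block and the punch block above it fill the middle of the gap (34 mm in x behind this point, 50 mm in y). Axes as the die set's
- fulcrum_ridge (a point): top of the rounded ridge (12 mm radius, 60 mm long, along this frame's x axis) of the loose steel fulcrum block, 0.8 kg, 55 mm tall, foot 64 x 44 mm; it already stands 38 to 48 mm out from the -y edge of the die set
- bar_center (a point): middle of the pry bar, 6 mm above its underside. Bar 260 mm long, 0.26 kg, lying flat on the board (which covers x 0.37 to 0.72, y -0.50 to 0.012) at the start; x axis points to the toe, z up. Straight dark steel shank 14 mm wide and 11 mm thick with a flat underside; black handle
- bar_grip (a point): middle of the bar's black handle (94 mm long, 20 mm wide, 16 mm thick, flush with the underside), 83 mm behind the bar's middle and half-way up
- bar_toe (a point): upper edge of the bar's flared toe, 130 mm ahead of the bar's middle, 11 mm above the plane of the underside; the toe is 24 mm wide and 5 mm thick over its last 35 mm, bevelled from below
- spacer_center (a point): centre of the loose light wooden spacer, 100 mm long (x), 34 mm wide (y), 50 mm tall (z), 0.13 kg, standing on the board; ends alike, their edges eased by 3 mm. When home its long axis runs along the die set's x, and 60 mm of it stick out in front of the upper plate
- stone: whetstone 45 x 140 x 20 mm at the right of the board, leave alone; origin under its middle
- chisel: chisel with wooden handle, 23 x 225 x 23 mm, along the back of the board, leave alone; origin under its middle
- tin: small open rusty tin, 54 mm across and 55 mm high, at the back right of the board, leave alone; origin under its middle

How it is judged:
By the outcome, as a careful person would: the job done as asked, in the order asked, and still so for the second after the job is handed in, with the robot touching nothing.
It also fails if it takes over 72 s, if anything falls off the work surface, if the arm or the gripper's body presses on something with over 40 N, if the wrist force passes 120 N, or if a joint passes its speed limit or range.

## Working session

There is one attempt and no reset: what is moved stays moved. The work goes in short steps, Python scripts to look and compute and a tool call to move; the robot and the scene stay as the last step left them, time stands still between calls to the robot, and variables do not carry over. Pictures are saved under pics/ and viewed, and the job is handed in when it is done.

Besides the shell and the picture viewer there is one more tool, called after "Emit:" by a JSON object that holds its "method" and its "body". drive_tool: Moves the arm, as the interface text tells. Its arguments: {"type":"object","properties":{"plan":{"type":"string"},"force":{"type":"number"}},"required":["plan"]}

```bash
mkdir -p pics; ls; cat > h.py <<'E'
import numpy as np, cv2
from plant import *
def K(c): return np.array([[c['fx'],0,c['cx']],[0,c['fy'],c['cy']],[0,0,1.]]), np.array([c['k1'],0,0,0,0.])
def cloud(c):
    h,w=c['z_map'].shape; k,d=K(c)
    u,v=np.meshgrid(np.arange(w),np.arange(h))
    p=cv2.undistortPoints(np.stack([u,v],-1).reshape(-1,1,2).astype(np.float32),k,d).reshape(h,w,2)
    z=c['z_map'];P=np.dstack([p*z[...,None],z])
    W=(P-c['t'])@np.asarray(c['R']); W[z==0]=np.nan
    return W
def proj(c,X):
    k,d=K(c); r,_=cv2.Rodrigues(np.asarray(c['R'],float))
    return cv2.projectPoints(np.atleast_2d(X).astype(float),r,np.asarray(c['t'],float),k,d)[0].reshape(-1,2)
def snap(n,f):
    c=read_camera(n); cv2.imwrite(f'pics/{f}.png',c['image']); np.savez(f'pics/{f}.npz',**c); return c
E
python3 - <<'E'
from h import *
np.set_printoptions(precision=4,suppress=True)
for n in ['side','top','wrist']:
    c=snap(n,n+'0'); print(n,c['fx'],c['k1'],-np.asarray(c['R']).T@c['t'],np.asarray(c['R'])[2])
o=get_obs()
for k in o: print(k,o[k])
E
```

```text
pics
side 501.92254437641554 -0.14536972381434543 [ 0.5119 -1.1558  0.3998] [ 0.0632  0.9352 -0.3484]
top 453.70401546315094 -0.027817523877271 [ 0.4417 -0.2579  1.1245] [ 0.1098 -0.0211 -0.9937]
wrist 317.2981775594761 -0.04441855534183964 [ 0.2227 -0.564   0.384 ] [-0.2986 -0.0707 -0.9517]
time_s 0.15
joint_positions [-1.3907  0.0917  1.2316  0.      1.8198 -0.0567]
qd [ 0.0019 -0.0034 -0.0047  0.0003  0.0016  0.0003]
tau [  0.0013 -44.7045 -40.6908   0.0699   0.0275  -0.0001]
ee_pos [ 0.1407 -0.583   0.2217]
tcp_rot [3.0691 1.5692 1.7351]
contact_force [-0.2801  0.1016  0.3487]
wrist_torque [ 0.0211 -0.0192 -0.0279]
grip_width 1.0006890895558196
```

View pics/side0.png

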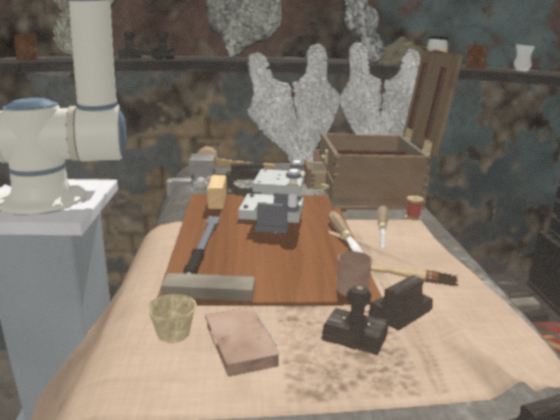

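View pics/top0.png

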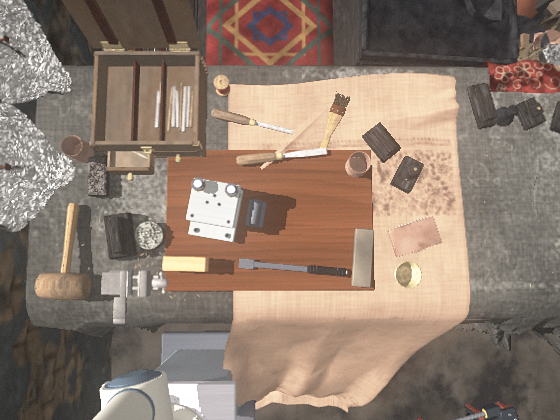

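View pics/wrist0.png

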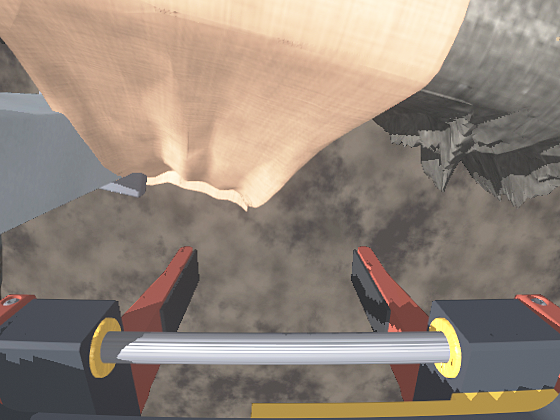

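The top view shows the die set at about (215,208), the fulcrum at (257,213), the bar from its toe at (243,264) to its handle at (345,272), and the spacer at (186,264). The stone is at (363,258), the tin at (358,163) and the chisel near (280,157).

```bash
python3 - <<'E'
from h import *
np.set_printoptions(precision=4,suppress=True)
c=dict(np.load('pics/top0.npz')); W=cloud(c)
im=c['image']
cv2.imwrite('pics/top0_crop.png',cv2.resize(im[145:295,155:385],None,fx=3.4,fy=3.4,interpolation=cv2.INTER_CUBIC))
def seg(name,box,zlo,zhi):
    x0,y0,x1,y1=box
    P=W[y0:y1,x0:x1].reshape(-1,3); m=(P[:,2]>zlo)&(P[:,2]<zhi); P=P[m]
    (cx,cy),(w,h),a=cv2.minAreaRect((P[:,:2]*1000).astype(np.float32))
    print(name,len(P),'c',cx,cy,'size',w,h,'a',a,'z med',np.median(P[:,2]))
board=W[240:252,200:330].reshape(-1,3); print('board',np.nanmedian(board,0),np.nanstd(board[:,2]))
seg('upper',(180,172,250,246),.075,.105)
seg('lower',(180,172,250,246),.025,.045)
seg('fulc',(244,190,280,236),.05,.08)
seg('spacer',(158,250,214,280),.05,.075)
seg('bar',(232,255,352,282),.0165,.035)
seg('handle',(300,255,352,282),.022,.035)
seg('stone',(350,225,378,290),.025,.04)
seg('tin',(340,145,375,182),.05,.08)
seg('chisel',(230,145,330,170),.018,.05)
for (u,v) in [(215,200),(228,236),(257,213),(186,264),(280,267),(330,270),(363,258)]: print(u,v,W[v,u])
E
```

```text
board [ 0.4782 -0.2306  0.0101] 0.003042358608934472
upper 1826 c 575.039794921875 -115.08000183105469 size 111.07769775390625 100.50393676757812 a 80.05426025390625 z med 0.09229785425748607
lower 711 c 529.4840087890625 -131.26004028320312 size 93.67058563232422 163.63343811035156 a 31.798250198364258 z med 0.03209846294631179
fulc 262 c 556.1620483398438 -209.3325653076172 size 24.286916732788086 59.505985260009766 a 80.97941589355469 z med 0.06271946091108879
spacer 642 c 428.7140808105469 -42.01777267456055 size 48.7558708190918 105.19243621826172 a 0.1640160083770752 z med 0.05990975041927815
bar 771 c 433.72210693359375 -307.58148193359375 size 275.99853515625 51.65939712524414 a 83.00902557373047 z med 0.022074625389369166
handle 281 c 417.5374450683594 -374.54638671875 size 109.52030944824219 19.667346954345703 a 84.38251495361328 z med 0.025482564070370736
stone 1071 c 448.0313720703125 -468.686767578125 size 45.72343444824219 139.96144104003906 a 84.84452819824219 z med 0.029673662795960756
tin 121 c 674.3265991210938 -459.28997802734375 size 52.584197998046875 52.294830322265625 a 20.34941864013672 z med 0.06153311185607611
chisel 633 c 700.200439453125 -273.2970275878906 size 23.786897659301758 224.41629028320312 a 6.674343585968018 z med 0.026818395195382577
215 200 [ 0.5799 -0.1204  0.0922]
228 236 [ 0.5003 -0.1451  0.0367]
257 213 [ 0.5529 -0.2153  0.0614]
186 264 [ 0.4343 -0.0506  0.0604]
280 267 [ 0.426  -0.2694  0.024 ]
330 270 [ 0.4182 -0.3899  0.025 ]
363 258 [ 0.4466 -0.4694  0.0305]
```

View pics/top0_crop.png

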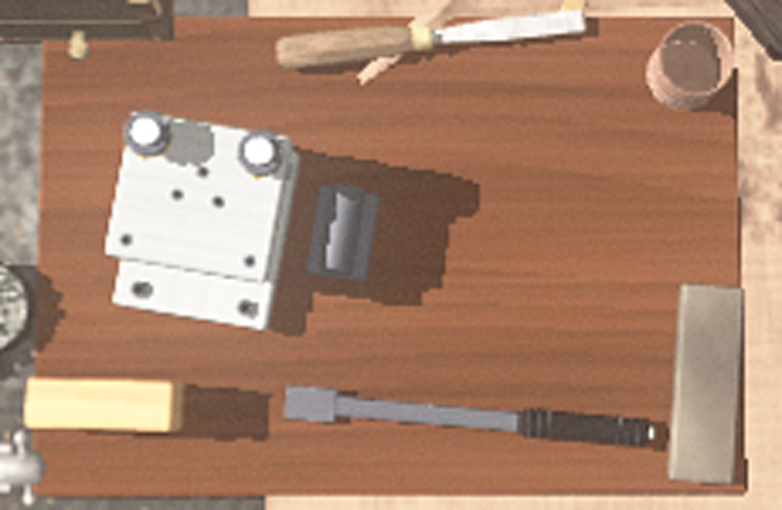

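```bash
cat >> h.py <<'E'
def pix(c,u,v,z):
    k,d=K(c); s=cv2.undistortPoints(np.array([[[u,v]]],float),k,d).reshape(2)
    R=np.asarray(c['R']); C=-R.T@c['t']; r=R.T@np.array([s[0],s[1],1.]); return C+r*(z-C[2])/r[2]
E
python3 - <<'E'
from h import *
from scipy.spatial.transform import Rotation as Ro
np.set_printoptions(precision=4,suppress=True)
c=dict(np.load('pics/top0.npz'))
im=c['image']
def crop(n,x0,y0,x1,y1,f): cv2.imwrite(f'pics/{n}.png',cv2.resize(im[y0:y1,x0:x1],None,fx=f,fy=f,interpolation=cv2.INTER_CUBIC))
crop('c_bar',230,250,360,285,6); crop('c_sp',155,248,215,282,10); crop('c_die',180,170,280,245,8)
o=get_obs(); R=Ro.from_euler('xyz',o['tcp_rot']).as_matrix(); print(R)
E
```

```text
[[-0.0003  0.9721  0.2346]
 [ 0.0016  0.2346 -0.9721]
 [-1.      0.0001 -0.0016]]
```

View pics/c_bar.png

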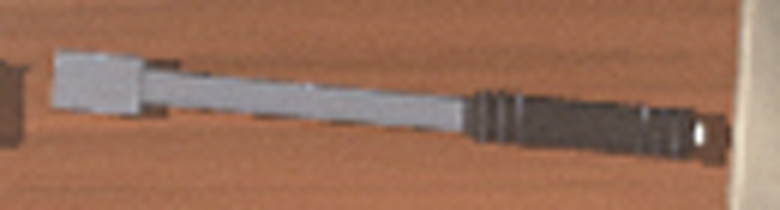

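View pics/c_sp.png

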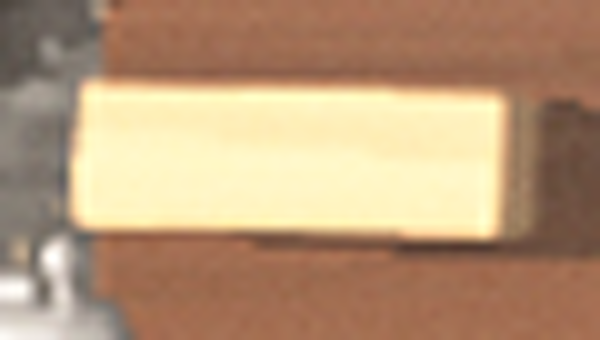

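View pics/c_die.png

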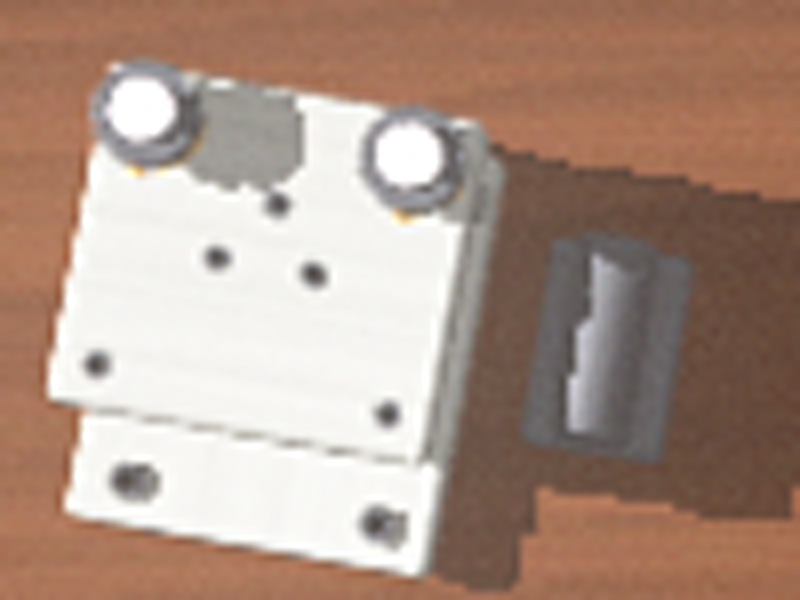

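```bash
python3 - <<'E'
from h import *
np.set_printoptions(precision=4,suppress=True)
c=dict(np.load('pics/top0.npz')); W=cloud(c)
P=lambda u,v,z:pix(c,u-.0,v-.0,z)
b=lambda x,y,z:P(230+x/6-.5,250+y/6-.5,z)
t=b(52,80,.021);h0=b(465,115,.026);h1=b(727,139,.026)
print('toe',t,'h0',h0,'h1',h1,'len',np.linalg.norm(t-h1),np.linalg.norm(h1-h0))
d=(t-h1)[:2];print('ang',np.degrees(np.arctan2(d[1],d[0])))
s=np.array([P(155+x/10-.5,248+y/10-.5,.06) for x,y in[(82,82),(505,92),(498,240),(75,230)]])
print('sp',s.mean(0),np.linalg.norm(s[1]-s[0]),np.linalg.norm(s[2]-s[1]));d=(s[0]+s[3]-s[1]-s[2])[:2];print('ang',np.degrees(np.arctan2(d[1],d[0])))
q=lambda x,y,z:P(180+x/8-.5,170+y/8-.5,z)
u=np.array([q(*a,.0915) for a in[(112,65),(487,122),(430,463),(50,402)]])
print('up',u.mean(0),np.linalg.norm(u[1]-u[0]),np.linalg.norm(u[2]-u[1]),np.linalg.norm(u[3]-u[2]),np.linalg.norm(u[0]-u[3]))
d=(u[0]+u[3]-u[1]-u[2])[:2];print('y ang',np.degrees(np.arctan2(d[1],d[0])))
l=np.array([q(*a,.032) for a in[(68,515),(428,577)]]);print('low front',l,l.mean(0),np.linalg.norm(l[0]-l[1]));d=(l[0]-l[1])[:2];print(np.degrees(np.arctan2(d[1],d[0])))
m=W[185:220,192:225].reshape(-1,3);print('top z',np.nanmedian(m[:,2]),np.nanmean(m[:,2]));
A=np.c_[m[:,:2],np.ones(len(m))];print(np.linalg.lstsq(A,m[:,2],rcond=None)[0])
m=W[230:240,195:230].reshape(-1,3);print('low z',np.nanmedian(m[:,2]))
f=W[190:236,244:280].reshape(-1,3);f=f[f[:,2]>.055];print('ridge',len(f),f.mean(0),f[:,2].max());_,_,V=np.linalg.svd((f-f.mean(0))[:,:2]);print(V[0])
# side
c2=dict(np.load('pics/side0.npz'));W2=cloud(c2)
m=W2.reshape(-1,3);k=(np.abs(m[:,0]-.57)<.05)&(np.abs(m[:,1]+.12)<.05)&(m[:,2]>.07)&(m[:,2]<.11);print('side upper',k.sum(),np.median(m[k],0))
E
```

```text
toe [ 0.4364 -0.1685  0.021 ] h0 [ 0.4217 -0.3343  0.026 ] h1 [ 0.4116 -0.4396  0.026 ] len 0.2722804149012358 0.10578173101387324
ang 84.77193472881888
sp [ 0.4352 -0.0447  0.06  ] 0.09839760374729964 0.03421331535504583
ang 88.47294808483537
up [ 0.5747 -0.1163  0.0915] 0.1092352526527662 0.09947864478326998 0.10968389428902851 0.09861863635702882
y ang 80.94394566407246
low front [[ 0.506  -0.0486  0.032 ]
 [ 0.4871 -0.1567  0.032 ]] [ 0.4965 -0.1026  0.032 ] 0.10974586323568702
80.0776225230851
top z 0.09251396206895776 0.09370767878747137
 ** On entry to DLASCL parameter number  4 had an illegal value
 ** On entry to DLASCL parameter number  4 had an illegal valueTraceback (most recent call last):
  File "<stdin>", line 17, in <module>
    x, resids, rank, s = _umath_linalg.lstsq(a, b, rcond,
                         ~~~~~~~~~~~~~~~~~~~^^^^^^^^^^^^^
                                             signature=signature)
                                             ^^^^^^^^^^^^^^^^^^^^
    raise LinAlgError("SVD did not converge in Linear Least Squares")
numpy.linalg.LinAlgError: SVD did not converge in Linear Least Squares
```

```bash
python3 - <<'E'
from h import *
np.set_printoptions(precision=4,suppress=True)
c=dict(np.load('pics/top0.npz')); W=cloud(c)
m=W[230:240,195:230].reshape(-1,3);print('low z',np.nanmedian(m[:,2]))
f=W[190:236,244:280].reshape(-1,3);f=f[f[:,2]>.052];print('ridge',len(f),f.mean(0),np.sort(f[:,2])[-20:]);
print(cv2.minAreaRect((f[:,:2]*1000).astype(np.float32)))
a=np.radians(-9.5);R=np.array([[np.cos(a),-np.sin(a)],[np.sin(a),np.cos(a)]]);o=np.array([.570,-.1152])
g=(f[:,:2]-o)@R*1000
print('in die frame: x',np.percentile(g[:,0],[1,50,99]),'y',np.percentile(g[:,1],[1,50,99]))
for y in range(-110,-80,3):
    k=np.abs(g[:,1]-y)<1.5; print(y,k.sum(),np.median(f[k,2]) if k.any() else '')
c2=dict(np.load('pics/side0.npz'));W2=cloud(c2)
m=W2.reshape(-1,3);k=(np.abs(m[:,0]-.57)<.05)&(np.abs(m[:,1]+.12)<.05)&(m[:,2]>.07)&(m[:,2]<.11);print('side upper',k.sum(),np.median(m[k],0))
def D(x,y): return o+R@np.array([x,y])/1000
print('pry',D(5,-55),'face',D(-5,0),'grip on ridge, toe 10 in', D(5,-45-213))
E
```

```text
low z 0.03179770634995771
ridge 255 [ 0.5559 -0.2097  0.0622] [0.0662 0.0662 0.0662 0.0662 0.0662 0.0663 0.0664 0.0665 0.0665 0.0666
 0.0667 0.0667 0.0668 0.0673 0.0676 0.068  0.0681 0.0685 0.0687 0.0698]
((556.150390625, -209.3979034423828), (23.874670028686523, 59.50945281982422), 80.81526947021484)
in die frame: x [-27.303    2.0327  31.2895] y [-106.8076  -95.6515  -83.6584]
-110 0 
-107 18 0.05753159726726105
-104 33 0.06023088245821516
-101 33 0.06351309288813016
-98 33 0.06374245941564079
-95 33 0.06473903754718721
-92 33 0.06405122693263526
-89 32 0.06358030199370324
-86 30 0.05976012074013808
-83 10 0.05618894441769237
side upper 698 [ 0.5592 -0.15    0.0907]
pry [ 0.5659 -0.1703] face [ 0.5651 -0.1144] grip on ridge, toe 10 in [ 0.5323 -0.3705]
```

Emit:
{"method": "drive_tool", "body": {"plan": "50 0 80 -33 -0.3; 50 0 160 -66 -0.6; 50 0 240 -99 -0.9; 50 20 316.6 -131.4 -1.245; 50 60 316.6 -131.4 -1.245; 50 110 316.6 -131.4 -1.245; 50 110 316.6 -131.4 -1.245; 50 110 316.6 -131.4 -1.245; 50 110 316.6 -131.4 -1.245; 50 110 316.6 -131.4 -1.245; 50 110 316.6 -131.4 -1.245; 50 110 316.6 -131.4 -1.245; 50 110 316.6 -131.4 -1.245", "force": 40}}

```text
time_s: 1.23
ee_pos: [0.4174, -0.3818, 0.113]
tcp_rot: [0.28, 1.57, 0.186]
contact_force: [-0.1, -0.6, -0.1]
grip_width: 0.567
```

```bash
cat >> h.py <<'E'
from scipy.spatial.transform import Rotation as Ro
np.set_printoptions(precision=4,suppress=True)
_a=np.radians(-9.5);RD=np.array([[np.cos(_a),-np.sin(_a)],[np.sin(_a),np.cos(_a)]]);OD=np.array([.570,-.1152])
def D(x,y): return OD+RD@np.array([x,y])/1000
def toD(p): return RD.T@(np.asarray(p)[:2]-OD)*1000
def delta(target,jaw_deg=None):
    o=get_obs();R=Ro.from_euler('xyz',o['tcp_rot']).as_matrix()
    s=R.T@(np.asarray(target)-o['ee_pos'])*1000
    j=np.degrees(np.arctan2(R[1,2],R[0,2]))
    print('tcp',o['ee_pos'],'jaw',j,'shift mm',s,'turn',None if jaw_deg is None else -np.radians((jaw_deg-j+180)%360-180), 'axes y',R[:,1],'z',R[:,2])
E
python3 - <<'E'
from h import *
o=get_obs();print(o)
delta([.4176,-.3811,.0125],-5.07)
snap('wrist','w1')
E
```

```text
{'time_s': 1.2333, 'joint_positions': array([-0.8013,  0.0045,  1.5137,  0.0005,  1.623 , -0.7079]), 'qd': array([-0.0123, -0.0062, -0.0063,  0.0023,  0.0002, -0.0124]), 'tau': array([  0.6385, -39.884 , -39.7341,   0.0895,   0.0722,  -0.0244]), 'ee_pos': array([ 0.4174, -0.3818,  0.113 ]), 'tcp_rot': array([0.2798, 1.5701, 0.1864]), 'contact_force': array([-0.0811, -0.564 , -0.14  ]), 'wrist_torque': array([-0.006 , -0.0982,  0.0061]), 'grip_width': 0.5672709193401188}
tcp [ 0.4174 -0.3818  0.113 ] jaw -5.350475241754129 shift mm [100.5148   0.6507   0.0482] turn -0.004895216438936437 axes y [0.0932 0.9956 0.0002] z [ 0.9956 -0.0932  0.0006]
```

View pics/w1.png

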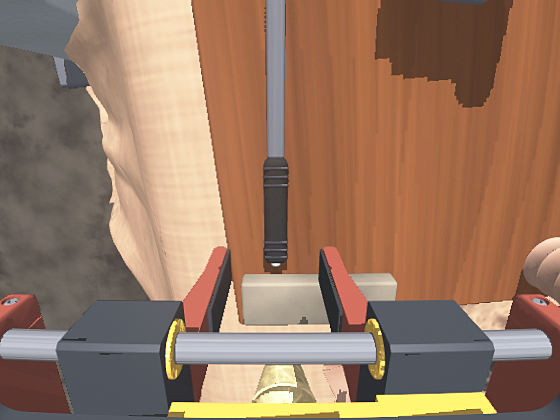

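The wrist view shows the handle running from (275,158) to (275,265), centred between the fingers. I'll check its position in depth.

```bash
python3 - <<'E'
from h import *
c=dict(np.load('pics/w1.npz'))
for n,u,v,z in[('h0',275,158,.026),('h1',275,264,.026),('l',263.5,210,.026),('r',287.5,210,.026)]: print(n,pix(c,u,v,z))
W=cloud(c);print(W[200,275],W[100,275],W[245,275])
E
```

```text
h0 [ 0.4215 -0.3354  0.026 ]
h1 [ 0.4129 -0.4275  0.026 ]
l [ 0.4081 -0.3772  0.026 ]
r [ 0.4278 -0.379   0.026 ]
[ 0.4183 -0.3694  0.0264] [ 0.4256 -0.2921  0.0221] [ 0.4146 -0.4092  0.0265]
```

Emit:
{"method": "drive_tool", "body": {"plan": "50 35 0.5 0 0; 50 70 0.5 0 0; 50 95 0.5 0 0; 50 100.3 0.5 0 0; 50 100.3 0.5 0 0; 10 100.3 0.5 0 0; 10 100.3 0.5 0 0; 10 100.3 0.5 0 0; 10 100.3 0.5 0 0; 10 100.3 0.5 0 0; 10 100.3 0.5 0 0", "force": 50}}

```text
time_s: 2.2
ee_pos: [0.4178, -0.3818, 0.0136]
tcp_rot: [-0.463, 1.569, -0.557]
contact_force: [-0.0, -0.7, 1.7]
grip_width: 0.219
```

Emit:
{"method": "drive_tool", "body": {"plan": "10 -20 0.5 0 0; 10 -40 0.5 0 0; 10 -60 0.5 0 0; 10 -80 0.5 0 0; 10 -100 0.5 0 0; 10 -100 0.5 0 0; 10 -100 0.5 0 0", "force": 50}}

```text
time_s: 2.78
ee_pos: [0.418, -0.3816, 0.1141]
tcp_rot: [-0.609, 1.567, -0.702]
contact_force: [-0.5, 1.0, -3.7]
grip_width: 0.224
```

```bash
python3 - <<'E'
from h import *
o=get_obs();print(o['ee_pos'],o['contact_force'],o['wrist_torque'],o['grip_width']*88)
c=snap('side','s2');im=c['image'];cv2.imwrite('pics/s2c.png',cv2.resize(im[130:300,150:400],None,fx=3.2,fy=3.2))
E
```

```text
[ 0.418  -0.3816  0.1141] [-0.4917  0.955  -3.6518] [-0.1935 -0.1202  0.0312] 19.71719146486584
```

View pics/s2c.png

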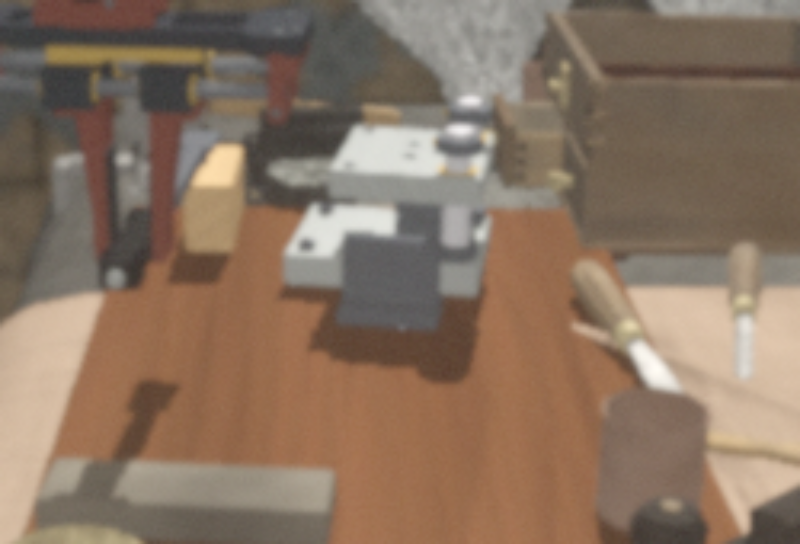

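Emit:
{"method": "drive_tool", "body": {"plan": "10 30 0 0 0; 10 60 0 0 0; 10 67.5 0 0 0; 10 67.5 0 0 0; 10 67.5 0 0 0", "force": 50}}

```text
time_s: 3.25
ee_pos: [0.417, -0.3805, 0.044]
tcp_rot: [2.165, 1.569, 2.072]
contact_force: [-0.6, -0.3, -0.7]
grip_width: 0.22
```

Emit:
{"method": "drive_tool", "body": {"plan": "10 0 0 0 0; 10 0 0 0 0; 10 0 0 0 0; 10 0 0 0 0", "force": 6}}

```text
time_s: 3.58
ee_pos: [0.4176, -0.3812, 0.0455]
tcp_rot: [-0.357, 1.57, -0.45]
contact_force: [0.2, -0.7, -1.5]
grip_width: 0.224
```

```bash
cat >> h.py <<'E'
def barpitch(f):
    c=snap('wrist',f); W=cloud(c)
    o=get_obs();R=Ro.from_euler('xyz',o['tcp_rot']).as_matrix()
    L=(W.reshape(-1,3)-o['ee_pos'])@R  # tool coords: x down, y, z jaw
    y=R[:,1]; 
    k=(np.abs(L[:,2])<.005)&(L[:,1]>.055)&(L[:,1]<.16)&(L[:,0]>-.05)&(L[:,0]<.06)
    p=L[k]
    # keep topmost per y bin
    out=[]
    for b in np.arange(.055,.16,.005):
        q=p[np.abs(p[:,1]-b)<.0025]
        if len(q): out.append((b,np.percentile(q[:,0],30)))
    out=np.array(out); a=np.polyfit(out[:,0],out[:,1],1)
    r=np.abs(np.polyval(a,out[:,0])-out[:,1]);a=np.polyfit(out[r<.003,0],out[r<.003,1],1)
    print('tool-y sign world y',y,'pitch down deg',np.degrees(np.arctan(a[0])),'top at y=0: tool x',a[1],'resid',r.max(),len(out))
E
python3 - <<'E'
from h import *
o=get_obs();print(o['ee_pos'],o['contact_force'],o['wrist_torque'],o['grip_width']*88)
barpitch('w3')
E
```

```text
[ 0.4176 -0.3812  0.0455] [ 0.1772 -0.6973 -1.4829] [-0.1075 -0.1464 -0.0087] 19.704598051198378
tool-y sign world y [ 0.0933  0.9956 -0.0003] pitch down deg 10.013098709908746 top at y=0: tool x -0.007401731086263717 resid 0.00012550559047602716 17
```

View pics/w3.png

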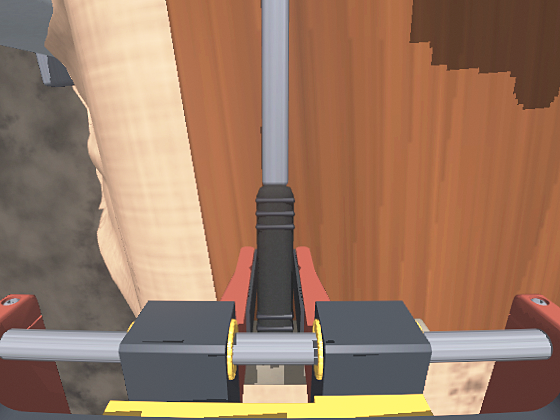

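Emit:
{"method": "drive_tool", "body": {"plan": "10 -3 0 0 0; 10 -6 0 0 0; 10 -9 0 0 0; 10 -9 0 0 0; 10 -9 0 0 0", "force": 6}}

```text
time_s: 4.05
ee_pos: [0.4176, -0.3814, 0.0548]
tcp_rot: [-0.66, 1.569, -0.753]
contact_force: [-0.3, -0.9, -2.0]
grip_width: 0.228
```

Emit:
{"method": "drive_tool", "body": {"plan": "10 0 0 0 0; 10 0 0 0 0; 10 0 0 0 0; 10 -30 0 0 0; 10 -60 0 0 0; 10 -90 0 0 0; 10 -110 0 0 0; 10 -110 0 0 0; 10 -110 0 0 0", "force": 60}}

```text
time_s: 4.8
ee_pos: [0.4178, -0.3817, 0.1654]
tcp_rot: [-0.719, 1.567, -0.812]
contact_force: [0.4, -0.1, -2.5]
grip_width: 0.221
```

```bash
python3 - <<'E'
from h import *
barpitch('w4')
delta([*D(3,-290),.16],-9.5)
E
```

```text
tool-y sign world y [ 0.0933  0.9956 -0.0003] pitch down deg 12.969863563307925 top at y=0: tool x -0.008822739286506133 resid 0.0004101474874518493 18
tcp [ 0.4173 -0.3811  0.1634] jaw -5.353431455001662 shift mm [  3.4024 -10.492  109.2854] turn 0.07237127376985153 axes y [ 0.0933  0.9956 -0.0003] z [ 0.9956 -0.0933  0.0004]
```

Emit:
{"method": "drive_tool", "body": {"plan": "10 1 -2 20 0.015; 10 2 -4 45 0.03; 10 3 -6 70 0.05; 10 3 -9 92 0.0724; 10 3 -10.5 105 0.0724; 10 3 -10.5 109.3 0.0724; 10 3 -10.5 109.3 0.0724; 10 3 -10.5 109.3 0.0724; 10 3 -10.5 109.3 0.0724"}}

```text
time_s: 5.6
ee_pos: [0.5241, -0.4016, 0.1597]
tcp_rot: [2.852, 1.57, 2.686]
contact_force: [-0.8, 0.6, -1.9]
grip_width: 0.224
```

```bash
python3 - <<'E'
from h import *
barpitch('w5')
o=get_obs();print(o['ee_pos'],toD(o['ee_pos']),o['contact_force'],o['wrist_torque'])
delta([*D(3,-274),.11],-9.5)
E
```

```text
tool-y sign world y [ 0.1657  0.9862 -0.0001] pitch down deg 12.896726465423692 top at y=0: tool x -0.006506498245941155 resid 0.00022694571286523482 18
[ 0.5242 -0.4017  0.1602] [   2.0963 -290.1612] [-0.0029 -0.5943 -1.4104] [-0.1806 -0.0143  0.0108]
tcp [ 0.5242 -0.4017  0.1602] jaw -9.535759884168616 shift mm [50.1632 16.1662  0.9093] turn -0.0006241277188740857 axes y [ 0.1657  0.9862 -0.0001] z [ 0.9862 -0.1657 -0.0003]
```

View pics/w5.png

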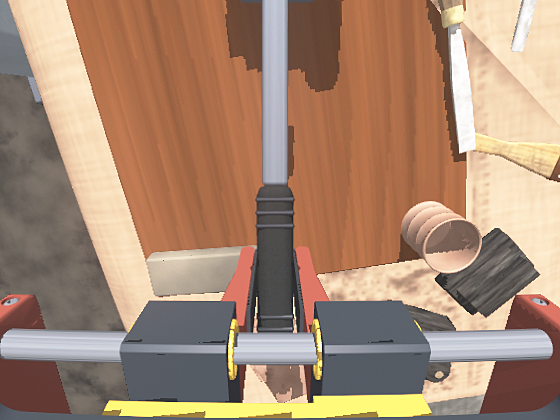

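Emit:
{"method": "drive_tool", "body": {"plan": "10 12 4 0.9 0; 10 24 8 0.9 0; 10 36 12 0.9 0; 10 44 16 0.9 0; 10 47.5 16.2 0.9 0; 10 47.5 16.2 0.9 0; 10 47.5 16.2 0.9 0"}}

```text
time_s: 6.23
ee_pos: [0.5277, -0.386, 0.113]
tcp_rot: [-1.944, 1.57, -2.11]
contact_force: [0.1, -0.2, -1.8]
grip_width: 0.225
```

```bash
python3 - <<'E'
from h import *
o=get_obs();print(o['ee_pos'],toD(o['ee_pos']),o['contact_force'],o['wrist_torque'])
barpitch('w6')
for n in['top','side']:
    c=snap(n,n+'6'); W=cloud(c)
    im=c['image']
    cr=(slice(170,300),slice(185,315)) if n=='top' else (slice(140,270),slice(190,340))
    cv2.imwrite(f'pics/{n}6c.png',cv2.resize(im[cr],None,fx=4.5,fy=4.5,interpolation=cv2.INTER_CUBIC))
E
```

```text
[ 0.5277 -0.386   0.113 ] [   2.9413 -274.0264] [ 0.0795 -0.1837 -1.8355] [-0.1418  0.0222  0.0156]
tool-y sign world y [ 0.1657  0.9862 -0.0008] pitch down deg 12.792554227251077 top at y=0: tool x -0.0063144131877530384 resid 0.00043957796464355516 18
```

View pics/top6c.png

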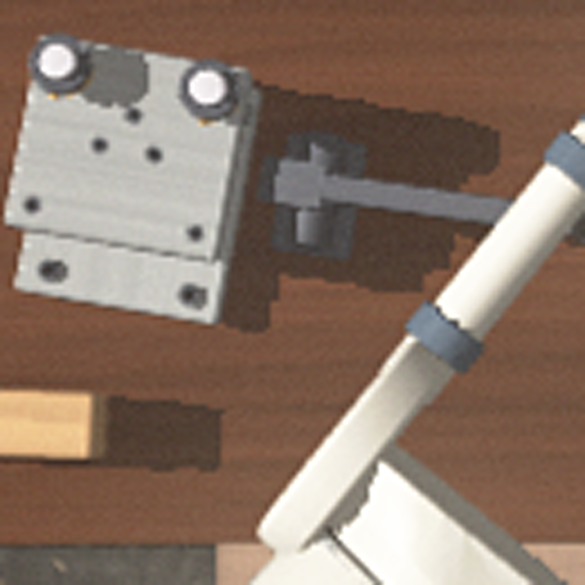

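View pics/side6c.png

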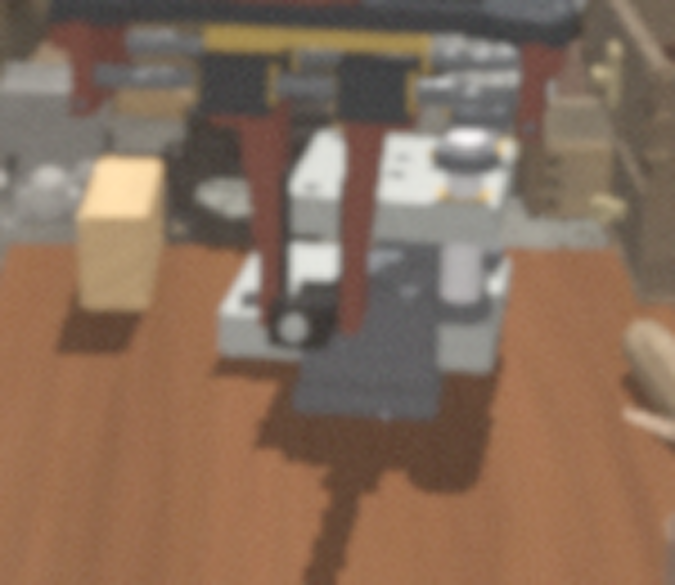

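The bar lies across the middle of the ridge. In the top crop its toe end is at (275,185), short of the plate edge near (240,170). I'll check the toe position and height against prediction.

```bash
python3 - <<'E'
from h import *
c=dict(np.load('pics/top6.npz'))
p=pix(c,185+275/4.5-.5,170+185/4.5-.5,.071);print(p,toD(p))
W=cloud(c).reshape(-1,3)
g=np.array([toD(q) for q in W]);k=(np.abs(g[:,0]-3)<5)&(g[:,1]>-140)&(g[:,1]<-60)&(W[:,2]>.045)
for y in range(-138,-56,5):
    m=k&(np.abs(g[:,1]-y)<2.5); print(y,m.sum(),np.median(W[m,2]) if m.any() else'', 'pred',.113+.0075-(y+274)*.001*.2281)
k=(np.abs(g[:,0]-5)<35)&(np.abs(g[:,1])<35)&(W[:,2]>.08)&(W[:,2]<.1);print('plate top',np.median(W[k,2]))
E
```

```text
[ 0.5576 -0.1891  0.071 ] [ -0.0309 -74.9419]
-138 9 0.08853256449577608 pred 0.08947839999999999
-133 9 0.08642539056144588 pred 0.0883379
-128 9 0.0859892038466391 pred 0.08719740000000001
-123 10 0.08543299102497498 pred 0.08605689999999999
-118 9 0.08350935573257981 pred 0.0849164
-113 9 0.08300548252982635 pred 0.08377589999999999
-108 9 0.08135913748234208 pred 0.0826354
-103 9 0.08010027905927265 pred 0.0814949
-98 8 0.07991565606692226 pred 0.08035439999999999
-93 10 0.0779569022795817 pred 0.0792139
-88 10 0.07764835079162721 pred 0.07807339999999999
-83 8 0.0757990089489297 pred 0.0769329
-78 9 0.07468968695871113 pred 0.0757924
-73 9 0.07429589149150562 pred 0.0746519
-68 7 0.07195338616071442 pred 0.07351139999999999
-63 0  pred 0.07237089999999999
-58 0  pred 0.0712304
plate top 0.09260123492664081
```

```bash
python3 - <<'E'
from h import *
c=dict(np.load('pics/top6.npz'));W=cloud(c)
for v in(209,211,213): 
  print([ (u,round(float(W[v,u,2]),3),round(float(toD(W[v,u])[1]),0),int(c['image'][v,u].mean())) for u in range(236,252)])
E
```

```text
[(236, 0.09, -54.0, 104), (237, 0.03, -50.0, 108), (238, 0.033, -53.0, 113), (239, 0.021, -54.0, 93), (240, 0.013, -56.0, 70), (241, 0.013, -58.0, 63), (242, 0.009, -60.0, 63), (243, 0.07, -68.0, 68), (244, 0.071, -71.0, 66), (245, 0.076, -73.0, 67), (246, 0.072, -75.0, 122), (247, 0.074, -78.0, 129), (248, 0.078, -80.0, 124), (249, 0.079, -83.0, 123), (250, 0.076, -85.0, 125), (251, 0.075, -87.0, 123)]
[(236, 0.078, -54.0, 95), (237, 0.033, -51.0, 116), (238, 0.032, -54.0, 107), (239, 0.009, -54.0, 72), (240, 0.009, -56.0, 64), (241, 0.011, -59.0, 65), (242, 0.073, -67.0, 65), (243, 0.073, -69.0, 71), (244, 0.075, -72.0, 67), (245, nan, nan, 64), (246, 0.075, -76.0, 123), (247, 0.075, -79.0, 124), (248, 0.076, -81.0, 124), (249, 0.077, -83.0, 127), (250, 0.079, -86.0, 122), (251, 0.076, -88.0, 125)]
[(236, 0.035, -50.0, 103), (237, 0.034, -52.0, 114), (238, 0.024, -54.0, 99), (239, 0.01, -55.0, 69), (240, 0.007, -57.0, 59), (241, 0.007, -59.0, 66), (242, 0.075, -68.0, 70), (243, 0.073, -70.0, 68), (244, 0.074, -72.0, 69), (245, 0.073, -75.0, 72), (246, 0.075, -77.0, 120), (247, 0.072, -79.0, 131), (248, 0.079, -82.0, 127), (249, 0.074, -84.0, 123), (250, 0.076, -86.0, 122), (251, 0.077, -89.0, 121)]
```

Emit:
{"method": "drive_tool", "body": {"plan": "10 1 4 0 0; 10 1.8 8 0 0; 10 2.7 12 0 0; 10 3.6 16 0 0; 10 4.3 19 0 0; 10 4.8 21.5 0 0; 10 4.8 21.5 0 0; 10 4.8 21.5 0 0"}}

```text
time_s: 7.05
ee_pos: [0.5316, -0.365, 0.1089]
tcp_rot: [-0.796, 1.569, -0.963]
contact_force: [0.6, 0.2, -2.6]
grip_width: 0.225
```

```bash
python3 - <<'E'
from h import *
o=get_obs();print(o['ee_pos'],toD(o['ee_pos']),o['contact_force'],o['wrist_torque'])
barpitch('w7')
for n in['top','side']:
    c=snap(n,n+'7'); W=cloud(c)
    im=c['image']
    cr=(slice(170,300),slice(185,315)) if n=='top' else (slice(140,270),slice(190,340))
    cv2.imwrite(f'pics/{n}7c.png',cv2.resize(im[cr],None,fx=4.5,fy=4.5,interpolation=cv2.INTER_CUBIC))
E
```

```text
[ 0.5316 -0.365   0.1089] [   3.3951 -252.6916] [ 0.5803  0.181  -2.5988] [-0.2182 -0.0379 -0.0064]
tool-y sign world y [ 0.1657  0.9862 -0.0012] pitch down deg 12.830719507606856 top at y=0: tool x -0.006863731911713849 resid 0.00030365565567039635 18
```

View pics/top7c.png

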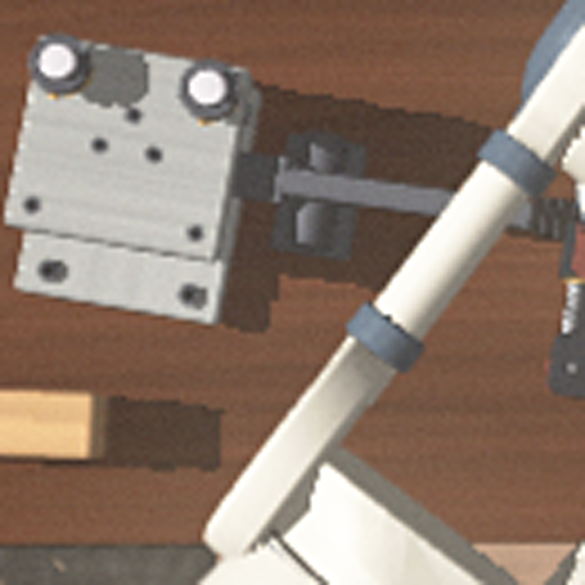

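Emit:
{"method": "drive_tool", "body": {"plan": "10 2 0 0 0; 10 4 0 0 0; 10 6.5 0 0 0; 10 9 0 0 0; 10 11.5 0 0 0; 10 14 0 0 0; 10 16.5 0 0 0; 10 19 0 0 0; 10 21 0 0 0; 10 23 0 0 0; 10 23 0 0 0; 10 23 0 0 0", "force": 6}}

```text
time_s: 8.2
ee_pos: [0.5316, -0.3652, 0.0858]
tcp_rot: [-0.698, 1.57, -0.865]
contact_force: [0.9, 0.1, -2.2]
grip_width: 0.227
```

```bash
python3 - <<'E'
from h import *
o=get_obs();print(o['ee_pos'],toD(o['ee_pos']),o['contact_force'],o['wrist_torque'])
barpitch('w8')
E
```

```text
[ 0.5316 -0.3652  0.0858] [   3.3624 -252.9098] [ 0.8538  0.0622 -2.1518] [-0.0735 -0.1044 -0.0705]
tool-y sign world y [ 0.1658  0.9862 -0.0008] pitch down deg 5.627196971441815 top at y=0: tool x -0.006565690095928167 resid 0.00017633230577588721 17
```

Emit:
{"method": "drive_tool", "body": {"plan": "10 1.5 0 0 0; 10 3 0 0 0; 10 3 0 0 0; 22 3 0 0 0; 40 3 0 0 0; 50 3 0 0 0; 50 3 0 0 0; 50 3 0 0 0", "force": 6}}

```text
time_s: 8.92
ee_pos: [0.5317, -0.3652, 0.083]
tcp_rot: [-0.621, 1.569, -0.788]
contact_force: [0.3, 0.6, -0.3]
grip_width: 0.515
```

```bash
python3 - <<'E'
from h import *
o=get_obs();print(o['ee_pos'],toD(o['ee_pos']),o['contact_force'],o['wrist_torque'],o['grip_width'])
barpitch('w9')
E
```

```text
[ 0.5317 -0.3652  0.083 ] [   3.4466 -252.8568] [ 0.2916  0.5658 -0.2703] [-0.0732 -0.0693  0.0238] 0.5151668025973964
tool-y sign world y [ 0.1659  0.9861 -0.0008] pitch down deg 4.808951626588854 top at y=0: tool x -0.00682277078189244 resid 0.00029312663321638156 17
```

View pics/w9.png

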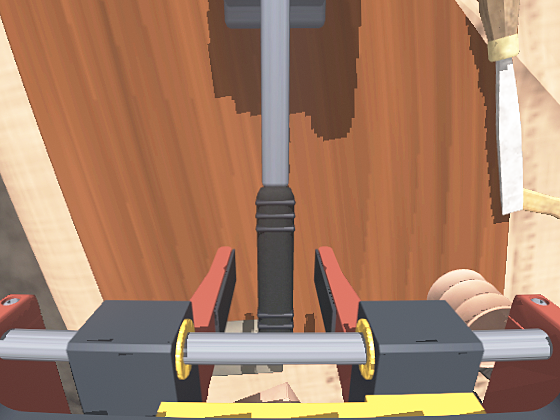

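Emit:
{"method": "drive_tool", "body": {"plan": "50 -18 0 0 0; 50 -32 0 0 0; 20 -32 0 0 0; 0 -32 0 0 0; 0 -32 0 0 0; 0 -32 0 0 0; 0 -32 0 0 0; 0 -32 0 0 0; 0 -24 0 0 0; 0 -18 0 0 0; 0 -18 0 0 0; 0 -18 0 0 0", "force": 20}}

```text
time_s: 9.97
ee_pos: [0.5311, -0.3648, 0.0996]
tcp_rot: [2.875, 1.57, 2.709]
contact_force: [-0.3, -1.2, 0.2]
grip_width: 0.006
```

```bash
cat >> h.py <<'E'
def favg(n=4):
    F=[]
    for _ in range(n):
        read_camera('top'); o=get_obs(); F.append(np.r_[o['contact_force'],o['wrist_torque']])
    F=np.array(F);print('t',o['time_s'],'tcp',o['ee_pos'],'F',F.mean(0),'sd',F.std(0)[:3],'w',o['grip_width'])
E
python3 - <<'E'
from h import *
favg(6)
E
```

```text
t 10.2667 tcp [ 0.5318 -0.3652  0.1013] F [ 0.1128  0.0245  0.5263 -0.0569 -0.0694 -0.0005] sd [0.4603 0.3184 0.6335] w 0.010309388527699553
```

Emit:
{"method": "drive_tool", "body": {"plan": "0 3 0 0 0; 0 5 0 0 0; 0 7 0 0 0; 0 9 -0.2 0 0; 0 11 -0.4 0 0; 0 12 -0.5 0 0; 0 12 -0.5 0 0"}}

```text
time_s: 10.85
ee_pos: [0.5322, -0.3659, 0.0908]
tcp_rot: [-0.484, 1.567, -0.651]
contact_force: [-1.5, 1.4, 5.7]
grip_width: 0.009
```

```bash
python3 - <<'E'
from h import *
favg(5)
barpitch('w10')
E
```

```text
t 11.1 tcp [ 0.5322 -0.3659  0.0909] F [-0.4086  0.8764  6.0572  0.1065  0.042   0.0048] sd [0.495  0.305  0.8037] w 0.0018657056346189312
tool-y sign world y [ 0.1656  0.9862 -0.0019] pitch down deg 3.2958130141615607 top at y=0: tool x 0.0052893825656039565 resid 0.00012673133372462925 17
```

Emit:
{"method": "drive_tool", "body": {"plan": "0 2.5 -0.2 0 0; 0 4 -0.3 0 0; 0 5.5 -0.5 0 0; 0 7 -0.7 0 0; 0 8.5 -0.8 0 0; 0 10 -1 0 0; 0 11.5 -1 0 0; 0 13 -1.2 0 0; 0 14 -1.3 0 0; 0 14 -1.3 0 0"}}

```text
time_s: 11.98
ee_pos: [0.5326, -0.3669, 0.079]
tcp_rot: [-0.293, 1.565, -0.459]
contact_force: [-2.0, 4.2, 9.2]
grip_width: 0.005
```

```bash
python3 - <<'E'
from h import *
favg(5)
barpitch('w11')
c=read_camera('top');W=cloud(c).reshape(-1,3);g=(W[:,:2]-OD)@RD*1000
k=(np.abs(g[:,0]-5)<30)&(np.abs(g[:,1])<35)&(W[:,2]>.08)&(W[:,2]<.112);print('plate top',np.median(W[k,2]))
E
```

```text
t 12.2333 tcp [ 0.5327 -0.3668  0.0791] F [-1.2991  3.3182  9.0592  0.6543  0.2524  0.0214] sd [0.2158 0.5581 0.2922] w -0.003049109024931998
tool-y sign world y [ 0.1651  0.9863 -0.0017] pitch down deg -0.37683013698896467 top at y=0: tool x 0.004169321538740309 resid 0.0018296530701601274 17
plate top 0.09645372516868608
```

Emit:
{"method": "drive_tool", "body": {"plan": "0 3 0.8 0 0; 0 5 1 0 0; 0 6.5 1 0 0; 0 8 1 0 0; 0 9.5 1 0 0; 0 11 1 0 0; 0 12.5 1 0 0; 0 14 1 0 0; 0 15 1 0 0; 0 16 1 0 0; 0 16 1 0 0"}}

```text
time_s: 13.25
ee_pos: [0.5336, -0.3666, 0.0661]
tcp_rot: [-0.381, 1.561, -0.547]
contact_force: [-2.2, 2.1, 11.1]
grip_width: 0.007
```

```bash
python3 - <<'E'
from h import *
favg(5)
barpitch('w12')
c=read_camera('top');W=cloud(c).reshape(-1,3);g=(W[:,:2]-OD)@RD*1000
k=(np.abs(g[:,0]-5)<30)&(np.abs(g[:,1])<35)&(W[:,2]>.08)&(W[:,2]<.112);print('plate top',np.median(W[k,2]))
E
```

```text
t 13.5 tcp [ 0.5336 -0.3665  0.0662] F [-2.6857  1.1461 11.049   0.2726  0.3791  0.0313] sd [0.4085 0.5847 0.2852] w 0.0033084676568611027
tool-y sign world y [ 0.1652  0.9863 -0.0036] pitch down deg -5.823428464680832 top at y=0: tool x 0.005244182032749669 resid 0.0002550318069237719 16
plate top 0.10117993029569135
```

Emit:
{"method": "drive_tool", "body": {"plan": "0 3.5 0.3 -0.5 0; 0 4.5 0.3 -0.5 0; 0 5.5 0.3 -0.5 0; 0 6.5 0.3 -0.5 0; 0 7.5 0.3 -0.5 0; 0 8 0.3 -0.5 0; 0 8 0.3 -0.5 0"}}

```text
time_s: 14.18
ee_pos: [0.5342, -0.3665, 0.0614]
tcp_rot: [-0.362, 1.557, -0.528]
contact_force: [-1.2, 3.7, 12.0]
grip_width: 0.002
```

```bash
python3 - <<'E'
from h import *
favg(5)
barpitch('w13')
c=read_camera('top');W=cloud(c).reshape(-1,3);g=(W[:,:2]-OD)@RD*1000
k=(np.abs(g[:,0]-5)<30)&(np.abs(g[:,1])<35)&(W[:,2]>.08)&(W[:,2]<.112);print('plate top',np.median(W[k,2]))
E
```

```text
t 14.4333 tcp [ 0.5342 -0.3665  0.0614] F [-1.8665  2.3163 11.5471  0.5183  0.2798  0.033 ] sd [0.2182 0.3308 0.6536] w 0.004761949905082239
tool-y sign world y [ 0.1648  0.9863 -0.0047] pitch down deg -7.609710714030675 top at y=0: tool x 0.005430405647428962 resid 0.0006959615687814353 16
plate top 0.10306278001087354
```

Emit:
{"method": "drive_tool", "body": {"plan": "0 3.2 0.3 -0.3 0; 0 4 0.3 -0.3 0; 0 4.6 0.3 -0.3 0; 0 4.6 0.3 -0.3 0; 0 4.6 0.3 -0.3 0"}}

```text
time_s: 14.95
ee_pos: [0.5349, -0.3665, 0.0601]
tcp_rot: [-0.365, 1.554, -0.531]
contact_force: [-2.6, 3.5, 11.5]
grip_width: 0.007
```

```bash
python3 - <<'E'
from h import *
favg(6)
E
```

```text
t 15.25 tcp [ 0.5349 -0.3666  0.0601] F [-2.4522  2.1433 11.9598  0.4415  0.335   0.0262] sd [0.3358 0.3505 0.226 ] w 0.00412762872309932
```

Emit:
{"method": "drive_tool", "body": {"plan": "0 3.5 0.3 -0.3 0; 0 4.3 0.3 -0.3 0; 0 5 0.3 -0.3 0; 0 5 0.3 -0.3 0; 0 5 0.3 -0.3 0"}}

```text
time_s: 15.67
ee_pos: [0.5357, -0.3668, 0.0585]
tcp_rot: [-0.377, 1.55, -0.542]
contact_force: [-2.4, 1.8, 12.1]
grip_width: 0.009
```

```bash
python3 - <<'E'
from h import *
favg(6)
barpitch('w14')
c=read_camera('top');W=cloud(c).reshape(-1,3);g=(W[:,:2]-OD)@RD*1000
k=(np.abs(g[:,0]-5)<30)&(np.abs(g[:,1])<35)&(W[:,2]>.08)&(W[:,2]<.112);print('plate top',np.median(W[k,2]))
E
```

```text
t 15.9667 tcp [ 0.5357 -0.3668  0.0585] F [-2.5131  2.0755 11.39    0.4199  0.3567  0.0464] sd [0.5149 0.5549 0.4241] w 0.005324347952429465
tool-y sign world y [ 0.1646  0.9863 -0.0078] pitch down deg -9.164990066080168 top at y=0: tool x 0.005998331919502229 resid 0.0001122275087252541 15
plate top 0.10388624730813817
```

Emit:
{"method": "drive_tool", "body": {"plan": "0 -3 0 0 0; 0 -7 0 0 0; 0 -7 0 -4 0; 0 -7 0 -4 0; 0 -7 0 -4 0"}}

```text
time_s: 16.48
ee_pos: [0.5311, -0.3658, 0.0646]
tcp_rot: [-0.368, 1.551, -0.533]
contact_force: [-0.4, -0.8, -0.2]
grip_width: 0.007
```

```bash
python3 - <<'E'
from h import *
favg(4)
o=get_obs();print(toD(o['ee_pos']));print(Ro.from_euler('xyz',o['tcp_rot']).as_matrix())
print(o['joint_positions'])
barpitch('w15')
c=snap('top','t15');W=cloud(c).reshape(-1,3);g=(W[:,:2]-OD)@RD*1000
k=(np.abs(g[:,0]-5)<30)&(np.abs(g[:,1])<35)&(W[:,2]>.08)&(W[:,2]<.112);print('plate top',np.median(W[k,2]))
E
```

```text
t 16.6833 tcp [ 0.5314 -0.3659  0.0648] F [ 0.2145  0.0695 -0.539  -0.0372 -0.0662  0.0008] sd [0.4439 0.3292 0.3456] w -0.0028760339543301675
[   3.3369 -253.6438]
[[ 0.0175  0.1646  0.9862]
 [-0.0104  0.9863 -0.1645]
 [-0.9998 -0.0074  0.019 ]]
[-0.6571  0.2179  1.3708  0.0025  1.5326 -0.4918]
tool-y sign world y [ 0.1646  0.9863 -0.0075] pitch down deg -9.239341558071287 top at y=0: tool x 0.012672555180199075 resid 0.0003245177407491095 16
plate top 0.10394845650733078
```

View pics/w15.png

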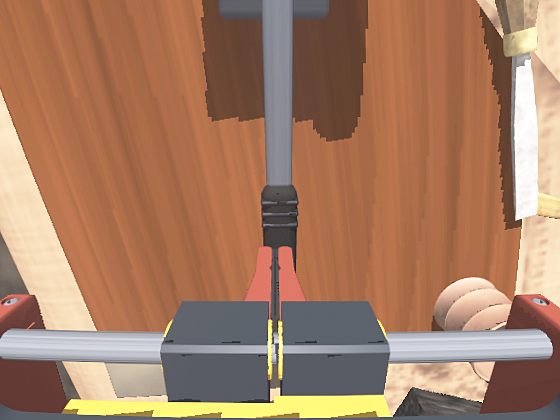

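Emit:
{"method": "drive_tool", "body": {"plan": "0 3 0 0 0; 0 6 0 0 0; 0 8 0 0 0; 0 9.5 0 0 0; 0 10.5 0 0 0; 0 10.5 0 0 0; 0 10.5 0 0 0"}}

```text
time_s: 17.37
ee_pos: [0.5324, -0.3661, 0.0565]
tcp_rot: [-0.356, 1.548, -0.52]
contact_force: [-1.0, 2.3, 8.0]
grip_width: 0.007
```

```bash
python3 - <<'E'
from h import *
favg(6)
E
```

```text
t 17.6667 tcp [ 0.5324 -0.3661  0.0565] F [-0.9599  2.4815  7.6207  0.4374  0.1458  0.0252] sd [0.331  0.6055 0.3461] w 0.005256691921938093
```

Emit:
{"method": "drive_tool", "body": {"plan": "0 2.3 0 0 0; 0 2.8 0 0 0; 0 3.3 0 0 0; 0 3.3 0 0 0; 0 3.3 0 0 0"}}

```text
time_s: 18.08
ee_pos: [0.5331, -0.3661, 0.0558]
tcp_rot: [-0.344, 1.546, -0.509]
contact_force: [-3.1, 3.0, 10.1]
grip_width: 0.005
```

```bash
python3 - <<'E'
from h import *
favg(6)
c=read_camera('top');W=cloud(c).reshape(-1,3);g=(W[:,:2]-OD)@RD*1000
k=(np.abs(g[:,0]-5)<30)&(np.abs(g[:,1])<35)&(W[:,2]>.08)&(W[:,2]<.112);print('plate top',np.median(W[k,2]))
E
```

```text
t 18.3833 tcp [ 0.5331 -0.3661  0.0558] F [-2.6217  3.2235 10.3956  0.5961  0.3729  0.0319] sd [0.2131 0.474  0.5285] w 0.005856153191498516
plate top 0.10397367017092876
```

Emit:
{"method": "drive_tool", "body": {"plan": "0 3.1 0.6 -0.6 0; 0 3.6 0.6 -0.6 0; 0 4.1 0.6 -0.6 0; 0 4.1 0.6 -0.6 0; 0 4.1 0.6 -0.6 0"}}

```text
time_s: 18.85
ee_pos: [0.5334, -0.366, 0.055]
tcp_rot: [-0.362, 1.542, -0.527]
contact_force: [-3.6, 1.7, 11.5]
grip_width: 0.006
```

```bash
python3 - <<'E'
from h import *
favg(6)
barpitch('w16')
c=read_camera('top');W=cloud(c).reshape(-1,3);g=(W[:,:2]-OD)@RD*1000
k=(np.abs(g[:,0]-5)<30)&(np.abs(g[:,1])<35)&(W[:,2]>.08)&(W[:,2]<.112);print('plate top',np.median(W[k,2]))
E
```

```text
t 19.15 tcp [ 0.5334 -0.366   0.055 ] F [-3.1909  2.6167 12.2422  0.4607  0.5327  0.0287] sd [0.4214 0.4427 0.3093] w 0.00632600117224406
tool-y sign world y [ 0.1639  0.9864 -0.0102] pitch down deg -10.524254713203883 top at y=0: tool x 0.0061408543941913534 resid 0.00016271581546501573 15
plate top 0.10423348324257802
```

Emit:
{"method": "drive_tool", "body": {"plan": "0 3.6 0.3 -0.8 0; 0 4.2 0.3 -0.8 0; 0 4.8 0.3 -0.8 0; 0 4.8 0.3 -0.8 0; 0 4.8 0.3 -0.8 0"}}

```text
time_s: 19.67
ee_pos: [0.5337, -0.366, 0.0544]
tcp_rot: [-0.365, 1.538, -0.53]
contact_force: [-4.3, 3.6, 15.4]
grip_width: 0.004
```

```bash
python3 - <<'E'
from h import *
favg(6)
barpitch('w17')
c=read_camera('top');W=cloud(c).reshape(-1,3);g=(W[:,:2]-OD)@RD*1000
k=(np.abs(g[:,0]-5)<30)&(np.abs(g[:,1])<35)&(W[:,2]>.08)&(W[:,2]<.112);print('plate top',np.median(W[k,2]))
o=get_obs();print(toD(o['ee_pos']))
E
```

```text
t 19.9667 tcp [ 0.5337 -0.366   0.0544] F [-4.1398  3.8093 15.7688  0.7662  0.6766  0.0551] sd [0.2805 0.627  0.2725] w 0.008941096123981517
tool-y sign world y [ 0.1637  0.9864 -0.0117] pitch down deg -10.757955450611089 top at y=0: tool x 0.00602841644901713 resid 0.00015505006347778932 15
plate top 0.10424383715601143
[   5.6044 -253.3599]
```

Emit:
{"method": "drive_tool", "body": {"plan": "0 4.5 0.5 -1 0; 0 4.8 0.5 -1 0; 0 5.1 0.5 -1 0; 0 5.1 0.5 -1 0"}}

```text
time_s: 20.4
ee_pos: [0.534, -0.366, 0.0541]
tcp_rot: [-0.377, 1.533, -0.541]
contact_force: [-4.9, 4.0, 18.2]
grip_width: 0.001
```

```bash
python3 - <<'E'
from h import *
favg(6)
E
```

```text
t 20.7 tcp [ 0.534  -0.366   0.0541] F [-5.1068  4.1856 17.6371  0.8142  0.8004  0.0475] sd [0.5087 0.2987 0.4123] w 0.005893575199100815
```

Emit:
{"method": "drive_tool", "body": {"plan": "0 0 0 0 0; 0 -6 0 0 0; 0 -20 0 0 0; 0 -32 0 0 0; 20 -32 0 0 0; 45 -32 0 0 0; 50 -32 0 0 0; 50 -32 0 0 0; 50 -32 0 0 0"}}

```text
time_s: 21.45
ee_pos: [0.5326, -0.3651, 0.085]
tcp_rot: [-0.371, 1.535, -0.535]
contact_force: [-0.4, 0.0, -0.8]
grip_width: 0.342
```

```bash
python3 - <<'E'
from h import *
o=get_obs();print(o['ee_pos'],toD(o['ee_pos']),o['grip_width'],o['contact_force']);R=Ro.from_euler('xyz',o['tcp_rot']).as_matrix();print(R)
barpitch('w18')
c=snap('top','t18');W=cloud(c).reshape(-1,3);g=(W[:,:2]-OD)@RD*1000
k=(np.abs(g[:,0]-5)<30)&(np.abs(g[:,1])<35)&(W[:,2]>.08)&(W[:,2]<.112);print('plate top',np.median(W[k,2]))
delta([*D(3.4,-252),.044],-9.5)
E
```

```text
[ 0.5326 -0.3651  0.085 ] [   4.3708 -252.6711] 0.3417455251160888 [-0.3848  0.0354 -0.7931]
[[ 0.0309  0.1635  0.9861]
 [-0.0183  0.9865 -0.163 ]
 [-0.9994 -0.013   0.0335]]
tool-y sign world y [ 0.1635  0.9865 -0.013 ] pitch down deg -9.885457456844739 top at y=0: tool x 0.0336100526832544 resid 0.00039055206434684964 17
plate top 0.10408443840419396
tcp [ 0.5327 -0.3652  0.0853] jaw -9.38815970081241 shift mm [41.1979  1.2613 -2.4728] turn 0.0019519814572387557 axes y [ 0.1635  0.9864 -0.0132] z [ 0.986  -0.163   0.0338]
```

View pics/w18.png

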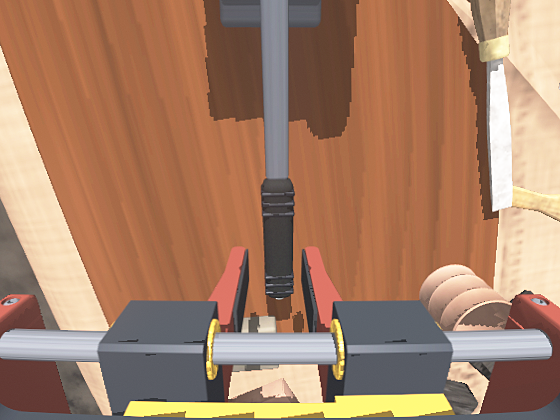

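Emit:
{"method": "drive_tool", "body": {"plan": "50 0 0 0 0; 50 14 0 0 0; 50 28 0 0 0; 50 38 0 0 0; 50 40.5 0 0 0; 50 40.5 0 0 0; 10 40.5 0 0 0; 10 40.5 0 0 0; 10 40.5 0 0 0; 10 40.5 0 0 0; 10 40.5 0 0 0", "force": 8}}

```text
time_s: 22.47
ee_pos: [0.5344, -0.3663, 0.0456]
tcp_rot: [-0.376, 1.533, -0.541]
contact_force: [1.2, -2.0, 1.6]
grip_width: 0.232
```

```bash
python3 - <<'E'
from h import *
o=get_obs();print(o['ee_pos'],toD(o['ee_pos']),o['grip_width']*88,o['contact_force'])
barpitch('w19')
E
```

```text
[ 0.5344 -0.3663  0.0456] [   6.3242 -253.4879] 20.39505016593014 [ 1.2328 -2.031   1.6087]
tool-y sign world y [ 0.1634  0.9865 -0.014 ] pitch down deg -9.815423983935169 top at y=0: tool x -0.0058967017503400885 resid 0.0004183740234947088 15
```

Emit:
{"method": "drive_tool", "body": {"plan": "10 -4 0 0 0; 10 -8 0 0 0; 10 -12 0 0 0; 10 -16 0 0 0; 10 -20 0 0 0; 10 -24 0 0 0; 10 -28 0 0 0; 10 -28 0 0 0; 10 -28 0 0 0", "force": 8}}

```text
time_s: 23.27
ee_pos: [0.5337, -0.3659, 0.0741]
tcp_rot: [-0.381, 1.532, -0.545]
contact_force: [-0.4, -1.9, -0.8]
grip_width: 0.228
```

```bash
python3 - <<'E'
from h import *
o=get_obs();print(o['ee_pos'],toD(o['ee_pos']),o['grip_width']*88,o['contact_force'],o['wrist_torque'])
barpitch('w20')
print(Ro.from_euler('xyz',o['tcp_rot']).as_matrix())
E
```

```text
[ 0.5337 -0.3659  0.0741] [   5.5901 -253.2484] 20.07165212554739 [-0.3914 -1.936  -0.844 ] [-0.1771 -0.05   -0.0132]
tool-y sign world y [ 0.1636  0.9864 -0.0143] pitch down deg 0.011447033268698531 top at y=0: tool x -0.005333157301743118 resid 0.00011988028475303555 16
[[ 0.0333  0.1635  0.986 ]
 [-0.0202  0.9864 -0.1629]
 [-0.9992 -0.0145  0.0361]]
```

Emit:
{"method": "drive_tool", "body": {"plan": "10 0 0 0 0; 10 0 0 0 0; 10 -2 -1 0 0; 10 -3 -6 0 0; 10 -3 -15 0 0; 10 -3 -26 0 0; 10 -3 -38 0 0; 10 -8 -46 0 0; 10 -25 -50 0 0; 10 -50 -50 0 0; 10 -70 -50 0 0; 10 -70 -50 0 0; 10 -70 -50 0 0", "force": 60}}

```text
time_s: 24.4
ee_pos: [0.5235, -0.4152, 0.1461]
tcp_rot: [-0.399, 1.529, -0.564]
contact_force: [0.1, -0.4, -3.3]
grip_width: 0.222
```

```bash
python3 - <<'E'
from h import *
o=get_obs();print(o['ee_pos'],toD(o['ee_pos']),o['grip_width']*88,o['contact_force'],o['wrist_torque'])
barpitch('w21')
delta([.418,-.383,.025],-5.3)
c=snap('top','t21')
cv2.imwrite('pics/t21c.png',cv2.resize(c['image'][145:295,155:385],None,fx=3.4,fy=3.4,interpolation=cv2.INTER_CUBIC))
W=cloud(c).reshape(-1,3);g=(W[:,:2]-OD)@RD*1000
k=(np.abs(g[:,0]-5)<30)&(np.abs(g[:,1])<35)&(W[:,2]>.08)&(W[:,2]<.112);print('plate top',np.median(W[k,2]))
E
```

```text
[ 0.5235 -0.4152  0.1461] [   3.6168 -303.5243] 19.560291480148113 [ 0.0646 -0.4271 -3.2558] [-0.1081 -0.0167 -0.0176]
tool-y sign world y [ 0.1641  0.9863 -0.0144] pitch down deg 0.7269366151722017 top at y=0: tool x -0.007201060701128247 resid 0.00014198915634816567 16
tcp [ 0.5229 -0.4144  0.1439] jaw -9.416497383397159 shift mm [ 114.7453   15.4602 -112.8048] turn -0.0718464329900118 axes y [ 0.1641  0.9863 -0.0144] z [ 0.9859 -0.1635  0.0357]
plate top 0.1043041290875733
```

View pics/t21c.png

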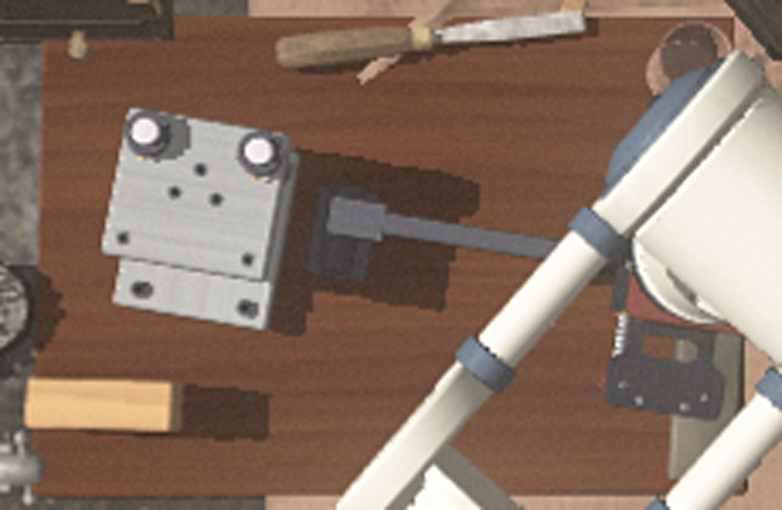

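Emit:
{"method": "drive_tool", "body": {"plan": "10 -1 3 -25 -0.02; 10 -2 6 -50 -0.04; 10 -3 10 -75 -0.06; 10 -4 13 -97 -0.072; 10 -4 13.8 -108 -0.072; 10 10 14 -109.5 -0.072; 10 40 14.4 -110.2 -0.072; 10 70 14.8 -111.3 -0.072; 10 95 15.2 -112 -0.072; 10 110 15.4 -112.6 -0.072; 10 114.7 15.5 -112.8 -0.072; 10 114.7 15.5 -112.8 -0.072; 10 114.7 15.5 -112.8 -0.072"}}

```text
time_s: 25.58
ee_pos: [0.4176, -0.3822, 0.0235]
tcp_rot: [-0.44, 1.535, -0.532]
contact_force: [0.4, -0.4, -1.5]
grip_width: 0.224
```

```bash
python3 - <<'E'
from h import *
o=get_obs();print(o['ee_pos'],o['grip_width']*88,o['contact_force'],o['wrist_torque'])
barpitch('w22')
delta([.418,-.383,.014],-5.3)
E
```

```text
[ 0.4176 -0.3822  0.0235] 19.680683540656247 [ 0.3553 -0.412  -1.4867] [-0.1475 -0.0237 -0.0117]
tool-y sign world y [ 0.0924  0.9956 -0.0165] pitch down deg 0.5437363121376866 top at y=0: tool x -0.004043902358282278 resid 0.000120764666049278 16
tcp [ 0.418  -0.3827  0.0246] jaw -5.273068634382107 shift mm [10.5978 -0.1082 -0.3625] turn 0.0004700410020904691 axes y [ 0.0924  0.9956 -0.0165] z [ 0.9952 -0.0919  0.0337]
```

Emit:
{"method": "drive_tool", "body": {"plan": "10 3 0 0 0; 10 5.5 0 0 0; 10 7.5 0 0 0; 10 8.5 0 0 0; 10 8.5 0 0 0", "force": 15}}

```text
time_s: 26.05
ee_pos: [0.4186, -0.3833, 0.0167]
tcp_rot: [-0.467, 1.532, -0.559]
contact_force: [0.8, -1.5, -0.4]
grip_width: 0.232
```

```bash
python3 - <<'E'
from h import *
o=get_obs();print(o['ee_pos'],o['grip_width']*88,o['contact_force'],o['wrist_torque'])
barpitch('w23')
E
```

```text
[ 0.4186 -0.3833  0.0167] 20.442205746263074 [ 0.8118 -1.4647 -0.3871] [-0.2294 -0.1164 -0.0438]
tool-y sign world y [ 0.0926  0.9955 -0.0175] pitch down deg -1.0338655005640816 top at y=0: tool x -0.005055477510903181 resid 0.00013816677783713878 16
```

Nearly flat: the world pitch is about 0°. I'll relax the grip so the bar settles, then open and rise.

Emit:
{"method": "drive_tool", "body": {"plan": "10 0.8 0 0 0; 10 0.8 0 0 0; 10 0.8 0 0 0; 24 0.8 0 0 0; 40 0.8 0 0 0; 50 0.8 0 0 0; 50 0.8 0 0 0; 50 0.8 0 0 0; 50 -20 0 0 0; 50 -55 0 0 0; 50 -90 0 0 0; 50 -120 0 0 0; 50 -120 0 0 0; 50 -120 0 0 0", "force": 3}}

```text
time_s: 27.27
ee_pos: [0.4155, -0.3817, 0.1394]
tcp_rot: [-0.495, 1.527, -0.587]
contact_force: [1.3, 0.1, -0.7]
grip_width: 0.571
```

```bash
python3 - <<'E'
from h import *
o=get_obs();print(o['ee_pos'],o['grip_width']*88,o['contact_force'],o['tcp_rot'])
c=snap('wrist','w24');W=cloud(c)
c2=snap('top','t24');W2=cloud(c2)
cv2.imwrite('pics/t24c.png',cv2.resize(c2['image'][145:295,155:385],None,fx=3.4,fy=3.4,interpolation=cv2.INTER_CUBIC))
for (u,v) in [(275,100),(275,150)]: print(W[v,u])
# spacer box grip
f=W2[248:282,155:215].reshape(-1,3);f=f[(f[:,2]>.055)&(f[:,2]<.068)];print(cv2.minAreaRect((f[:,:2]*1000).astype(np.float32)))
delta([.435,-.0447-.0,.12],-1.5)
E
```

```text
[ 0.4155 -0.3817  0.1394] 50.2357245198158 [ 1.3255  0.0616 -0.7105] [-0.4947  1.5269 -0.5871]
[ 0.4279 -0.2944  0.0213]
[ 0.4241 -0.3358  0.021 ]
((432.1839599609375, -42.465919494628906), (41.66044616699219, 104.86924743652344), 0.07711958140134811)
tcp [ 0.4144 -0.3805  0.1355] jaw -5.281716685997063 shift mm [  9.5319 336.5109 -10.8758] turn -0.06600340754825713 axes y [ 0.0926  0.9956 -0.0165] z [ 0.9952 -0.092   0.0336]
```

View pics/w24.png

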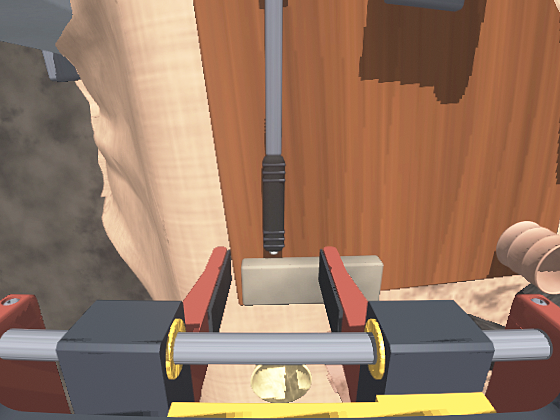

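View pics/t24c.png

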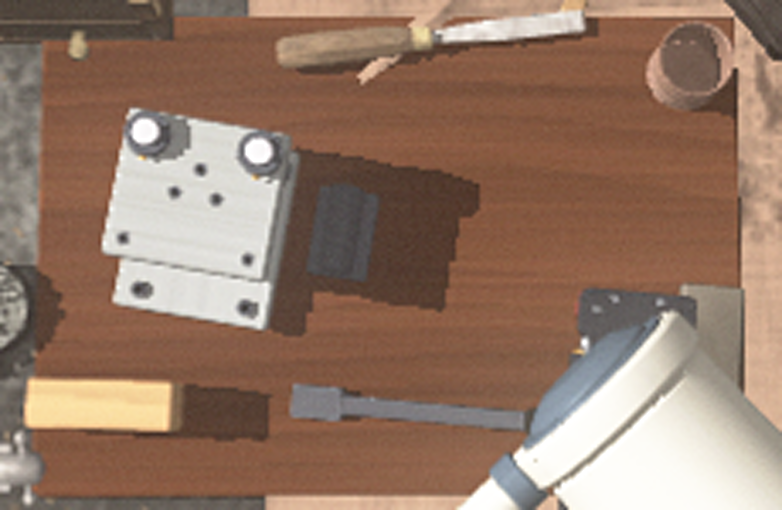

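```bash
python3 - <<'E'
from h import *
delta([.4347,-.0697,.11],-1.5)
delta([.4347,-.0697,.026],-1.5)
c=dict(np.load('pics/t24.npz'));W=cloud(c)
m=W[265:320,100:170].reshape(-1,3);m=m[m[:,2]>.07];print('vise',m.min(0),m.max(0))
E
```

```text
tcp [ 0.4144 -0.3805  0.1355] jaw -5.281716685997063 shift mm [ 20.0044 311.7593  -9.2103] turn -0.06600340754825713 axes y [ 0.0926  0.9956 -0.0165] z [ 0.9952 -0.092   0.0336]
tcp [ 0.4144 -0.3805  0.1355] jaw -5.281716685997063 shift mm [103.9455 313.1481 -12.0318] turn -0.06600340754825713 axes y [ 0.0926  0.9956 -0.0165] z [ 0.9952 -0.092   0.0336]
vise [0.361  0.0304 0.0701] [0.4192 0.0923 0.0968]
```

Emit:
{"method": "drive_tool", "body": {"plan": "60 0 40 0 -0.02; 60 0 80 -2 -0.04; 60 0 120 -3 -0.066; 60 0 160 -4 -0.066; 60 5 200 -5 -0.066; 60 10 240 -6 -0.066; 60 15 280 -8 -0.066; 60 20 305 -9.2 -0.066; 60 20 311.8 -9.2 -0.066; 60 20 311.8 -9.2 -0.066; 60 20 311.8 -9.2 -0.066; 60 20 311.8 -9.2 -0.066"}}

```text
time_s: 28.37
ee_pos: [0.4346, -0.0709, 0.1097]
tcp_rot: [-0.545, 1.534, -0.572]
contact_force: [-0.2, 0.9, 0.2]
grip_width: 0.683
```

```bash
python3 - <<'E'
from h import *
c=snap('wrist','w25')
delta([.4347,-.0697,.026],-1.5)
W=cloud(c).reshape(-1,3)
f=W[(W[:,2]>.055)&(W[:,2]<.066)&(W[:,0]>.40)&(W[:,0]<.47)&(W[:,1]>-.11)&(W[:,1]<.02)];print(len(f),cv2.minAreaRect((f[:,:2]*1000).astype(np.float32)))
E
```

```text
tcp [ 0.4347 -0.071   0.1099] jaw -1.6069062729083385 shift mm [83.7898  2.905  -2.7066] turn -0.0018658664532860208 axes y [ 0.0286  0.9994 -0.019 ] z [ 0.9991 -0.028   0.032 ]
6737 ((431.6504821777344, -41.065185546875), (44.22030258178711, 107.16117095947266), 0.21035543084144592)
```

View pics/w25.png

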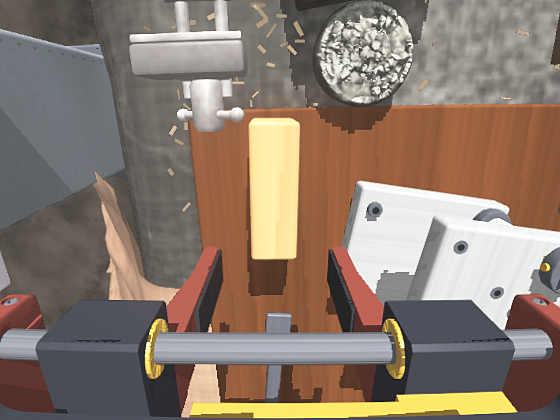

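The wrist view shows the spacer's top from about (250,120)–(299,120) to (251,258)–(297,258). It looks square to the jaws.

```bash
python3 - <<'E'
from h import *
c=dict(np.load('pics/w25.npz'))
p=[pix(c,u,v,.06) for u,v in[(250,121),(299,121),(297,257),(251,257)]]
for q in p:print(q)
print(np.mean(p,0))
E
```

```text
[0.4219 0.0049 0.06  ]
[0.4533 0.0039 0.06  ]
[ 0.4516 -0.0935  0.06  ]
[ 0.4176 -0.092   0.06  ]
[ 0.4361 -0.0442  0.06  ]
```

Emit:
{"method": "drive_tool", "body": {"plan": "60 25 0.9 -0.8 0; 60 50 1.8 -1.5 0; 60 75 2.7 -2.2 0; 60 83.8 2.9 -2.4 0; 60 83.8 2.9 -2.4 0; 25 83.8 2.9 -2.4 0; 25 83.8 2.9 -2.4 0; 25 83.8 2.9 -2.4 0; 25 83.8 2.9 -2.4 0; 25 83.8 2.9 -2.4 0", "force": 25}}

```text
time_s: 29.25
ee_pos: [0.4357, -0.07, 0.0275]
tcp_rot: [-0.525, 1.531, -0.554]
contact_force: [-0.7, -1.1, 4.3]
grip_width: 0.387
```

```bash
python3 - <<'E'
from h import *
o=get_obs();print(o['contact_force'],o['grip_width']*88,Ro.from_euler('xyz',o['tcp_rot']).as_matrix())
delta([*D(-165,0),.036],-99.5)
delta([*D(-165,0),.027],-99.5)
E
```

```text
[-0.6982 -1.099   4.2528] 34.06452784203712 [[ 0.0335  0.0286  0.999 ]
 [-0.0207  0.9994 -0.0279]
 [-0.9992 -0.0197  0.034 ]]
tcp [ 0.4357 -0.07    0.0275] jaw -1.6019669759608046 shift mm [ -9.0685 -18.9478 -27.6516] turn 1.708643007495625 axes y [ 0.0286  0.9994 -0.0197] z [ 0.999  -0.0279  0.034 ]
tcp [ 0.4357 -0.07    0.0275] jaw -1.6019669759608046 shift mm [ -0.0755 -18.7703 -27.9578] turn 1.708643007495625 axes y [ 0.0286  0.9994 -0.0197] z [ 0.999  -0.0279  0.034 ]
```

Emit:
{"method": "drive_tool", "body": {"plan": "25 -12 0 -5 0; 25 -25 -5 -15 0.12; 25 -25 -10 -22 0.24; 25 -25 -15 -27 0.36; 25 -25 -19.3 -27.1 0.48; 25 -25 -19.3 -27.1 0.6; 25 -25 -19.3 -27.1 0.72; 25 -25 -19.3 -27.1 0.84; 25 -25 -19.3 -27.1 0.96; 25 -25 -19.3 -27.1 1.08; 25 -25 -19.3 -27.1 1.2; 25 -25 -19.3 -27.1 1.32; 25 -25 -19.3 -27.1 1.44; 25 -25 -19.3 -27.1 1.56; 25 -25 -19.3 -27.1 1.66; 25 -25 -19.3 -27.1 1.709; 25 -25 -19.3 -27.1 1.709; 25 -25 -19.3 -27.1 1.709; 25 -25 -19.3 -27.1 1.709", "force": 35}}

```text
time_s: 30.83
ee_pos: [0.4073, -0.0879, 0.052]
tcp_rot: [1.183, 1.531, -0.552]
contact_force: [-0.9, 0.5, -1.5]
grip_width: 0.388
```

```bash
python3 - <<'E'
from h import *
o=get_obs();print(o['contact_force'],o['grip_width']*88,o['joint_positions'])
delta([*D(-165,0),.030],-99.5)
c=snap('top','t26')
cv2.imwrite('pics/t26c.png',cv2.resize(c['image'][145:295,155:385],None,fx=3.4,fy=3.4,interpolation=cv2.INTER_CUBIC))
c=snap('wrist','w26')
E
```

```text
[-0.9203  0.4545 -1.4899] 34.12925867335192 [-0.2856 -0.434   2.     -0.0104  1.5377  1.4501]
tcp [ 0.4073 -0.0879  0.052 ] jaw -99.45532215050682 shift mm [21.9735 -0.7919 -0.2964] turn 0.0007797755763665307 axes y [ 0.9858 -0.1636  0.0364] z [-0.1643 -0.9863  0.0149]
```

View pics/w26.png

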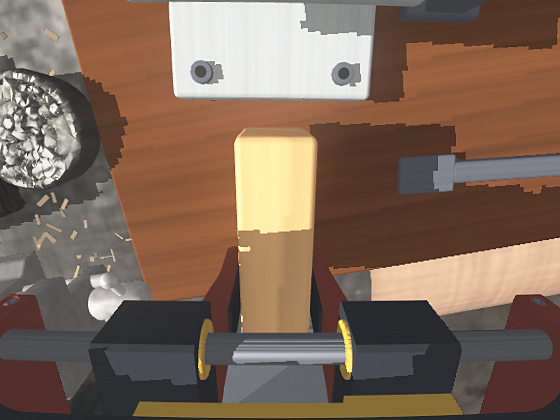

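Emit:
{"method": "drive_tool", "body": {"plan": "25 8 0 0 0; 25 16 -0.4 -0.2 0; 25 21 -0.8 -0.3 0; 25 24 -0.8 -0.3 0; 25 24 -0.8 -0.3 0; 25 24.5 -0.8 -0.3 0", "force": 15}}

```text
time_s: 31.43
ee_pos: [0.4074, -0.0879, 0.0275]
tcp_rot: [1.192, 1.531, -0.544]
contact_force: [-0.3, 0.4, 4.0]
grip_width: 0.385
```

Emit:
{"method": "drive_tool", "body": {"plan": "30 0 0 0 0; 40 0 0 0 0; 48 0 0 0 0; 48 0 0 0 0; 48 0 0 0 0", "force": 3}}

```text
time_s: 31.85
ee_pos: [0.4073, -0.0879, 0.0274]
tcp_rot: [1.187, 1.532, -0.549]
contact_force: [0.2, 0.2, 0.4]
grip_width: 0.541
```

```bash
python3 - <<'E'
from h import *
o=get_obs();print(o['ee_pos'],toD(o['ee_pos']),o['contact_force'],o['grip_width']*88)
c=snap('wrist','w27');W=cloud(c)
P=W.reshape(-1,3);g=(P[:,:2]-OD)@RD*1000
k=(P[:,2]>.055)&(P[:,2]<.066)&(g[:,0]>-200)&(g[:,0]<-85)&(np.abs(g[:,1])<25)
print(k.sum())
q=np.c_[g[k],P[k,2]*1000]
A=np.c_[q[:,:2],np.ones(len(q))];print('plane slopes',np.linalg.lstsq(A,q[:,2],rcond=None)[0],np.percentile(q[:,0],[1,99]),np.percentile(q[:,1],[2,98]))
print(cv2.minAreaRect(q[:,:2].astype(np.float32)))
# left/right edges per x bin
for x in range(-150,-90,10):
    m=np.abs(q[:,0]-x)<3; print(x,m.sum(),np.percentile(q[m,1],[3,97]))
# lower plate front
k=(P[:,2]>.028)&(P[:,2]<.036)&(g[:,0]>-82)&(g[:,0]<-40)&(np.abs(g[:,1])<65);r=g[k];print('lower',k.sum(),cv2.minAreaRect(r.astype(np.float32)),np.median(P[k,2]))
E
```

```text
[ 0.4073 -0.0879  0.0274] [-164.9202    0.0349] [0.2102 0.2184 0.3901] 47.62874509459955
15323
plane slopes [-0.0032 -0.0006 59.655 ] [-184.8767  -91.787 ] [-17.329   15.9004]
((-139.4521484375, -0.46322059631347656), (49.93433380126953, 97.41568756103516), 88.47774505615234)
-150 863 [-16.4557  14.8499]
-140 921 [-16.2442  14.9629]
-130 980 [-16.2202  15.1145]
-120 1041 [-16.3597  14.8379]
-110 1098 [-16.5026  14.9352]
-100 1167 [-16.569   15.0619]
lower 17247 ((-57.154151916503906, 0.5181961059570312), (110.36271667480469, 35.036888122558594), 89.52354431152344) 0.032217299224537976
```

View pics/w27.png

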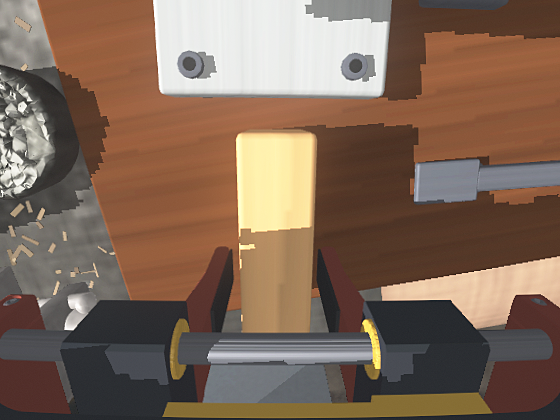

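Emit:
{"method": "drive_tool", "body": {"plan": "25 0 0 0 0; 25 0 0 0 0; 25 0 0 0 0; 25 0 0 0 0; 25 0 0 0 0", "force": 25}}

```text
time_s: 32.32
ee_pos: [0.4074, -0.088, 0.0275]
tcp_rot: [1.188, 1.531, -0.548]
contact_force: [1.2, 0.4, 0.4]
grip_width: 0.383
```

```bash
python3 - <<'E'
from h import *
delta([*D(-165,1),.0505])
delta([*D(-135,1),.0505])
delta([*D(-80,1),.0505])
E
```

```text
tcp [ 0.4074 -0.088   0.0275] jaw -99.48975179997915 shift mm [-23.0502   0.7171  -0.664 ] turn None axes y [ 0.9857 -0.1642  0.0365] z [-0.1649 -0.9862  0.0147]
tcp [ 0.4074 -0.088   0.0275] jaw -99.48975179997915 shift mm [-21.9558  30.6971  -0.6587] turn None axes y [ 0.9857 -0.1642  0.0365] z [-0.1649 -0.9862  0.0147]
tcp [ 0.4074 -0.088   0.0275] jaw -99.48975179997915 shift mm [-19.9495  85.6605  -0.6488] turn None axes y [ 0.9857 -0.1642  0.0365] z [-0.1649 -0.9862  0.0147]
```

Emit:
{"method": "drive_tool", "body": {"plan": "25 -8 0 0 0; 25 -16 0.4 -0.3 0; 25 -24 0.7 -0.6 0; 25 -24 0.7 -0.6 0; 25 -24 8 -0.6 0; 25 -23.5 18 -0.6 0; 25 -23 27 -0.6 0; 25 -22.5 30.7 -0.6 0; 25 -22.3 30.7 -0.6 0; 25 -22.3 30.7 -0.6 0; 25 -22.3 30.7 -0.6 0", "force": 25}}

```text
time_s: 33.23
ee_pos: [0.4366, -0.0919, 0.0505]
tcp_rot: [1.181, 1.532, -0.555]
contact_force: [-0.6, 0.3, -1.0]
grip_width: 0.384
```

```bash
cat > chk.py <<'E'
from h import *
import sys
f=sys.argv[1]
o=get_obs();print(o['ee_pos'],toD(o['ee_pos']),o['contact_force'],o['grip_width']*88)
c=snap('wrist',f);W=cloud(c)
P=W.reshape(-1,3);g=(P[:,:2]-OD)@RD*1000
ex=toD(o['ee_pos'])[0]
k=(P[:,2]>.070)&(P[:,2]<.094)&(g[:,0]>ex-20)&(g[:,0]<min(-47,ex+76))&(np.abs(g[:,1])<14)
q=np.c_[g[k],P[k,2]*1000];A=np.c_[q[:,:2],np.ones(len(q))]
co=np.linalg.lstsq(A,q[:,2],rcond=None)[0];print('sp top',len(q),np.median(q[:,2]),'slopes',co[:2])
k=(P[:,2]>.028)&(P[:,2]<.038)&(g[:,0]>-73)&(g[:,0]<-48)&(np.abs(g[:,1])<50);print('lower z',k.sum(),np.median(P[k,2]))
k=(P[:,2]>.097)&(P[:,2]<.112)&(g[:,0]>-40)&(g[:,0]<20)&(np.abs(g[:,1])<50);print('upper z',k.sum(),np.median(P[k,2]))
E
python3 chk.py w28
python3 - <<'E'
from h import *
c=snap('side','s28');cv2.imwrite('pics/s28c.png',cv2.resize(c['image'][140:270,170:320],None,fx=4.5,fy=4.5,interpolation=cv2.INTER_CUBIC))
E
```

```text
[ 0.4366 -0.0919  0.0505] [-135.4004    1.0086] [-0.5878  0.2604 -1.0494] 33.788422084026706
sp top 12502 83.41739646612925 slopes [-0.0047 -0.0103]
lower z 6513 0.0324218595129777
upper z 21094 0.10429684954644974
```

View pics/w28.png

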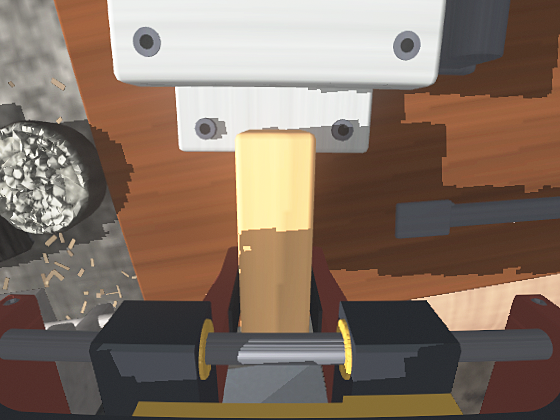

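View pics/s28c.png

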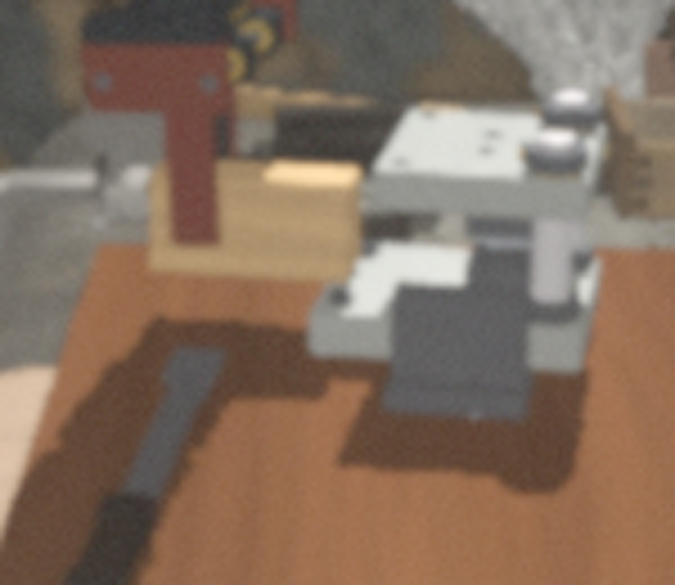

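Emit:
{"method": "drive_tool", "body": {"plan": "25 0.15 4 0 0; 25 0.3 8 0 0; 25 0.45 12 0 0; 25 0.6 16 0 0; 25 0.75 20 0 0; 25 0.9 24 0 0; 25 1.05 28 0 0; 25 1.2 32 0 0; 25 1.35 36 0 0; 25 1.45 40 0 0; 25 1.45 40 0 0; 25 1.45 40 0 0", "force": 15}}

```text
time_s: 34.33
ee_pos: [0.4763, -0.0985, 0.0507]
tcp_rot: [1.184, 1.532, -0.552]
contact_force: [-0.4, 0.6, -0.4]
grip_width: 0.39
```

```bash
python3 chk.py w29; python3 -c "
from h import *
favg(4)
delta([*D(-80,1),.0505])"
```

```text
[ 0.4763 -0.0985  0.0507] [-95.1739   0.9864] [-0.4016  0.5603 -0.353 ] 34.30613818362365
sp top 8079 83.5971436916709 slopes [-0.0024 -0.01  ]
lower z 1678 0.03237464502112675
upper z 55187 0.10430663074228252
t 34.5833 tcp [ 0.4761 -0.0985  0.0508] F [-0.3988  0.2144 -1.6287  0.043   0.0612  0.002 ] sd [0.1324 0.2863 0.2843] w 0.3865735535550554
tcp [ 0.4761 -0.0985  0.0508] jaw -99.48823922279146 shift mm [ 0.8294 15.3618 -0.0101] turn None axes y [ 0.9858 -0.1642  0.0363] z [-0.1648 -0.9862  0.0147]
```

View pics/w29.png

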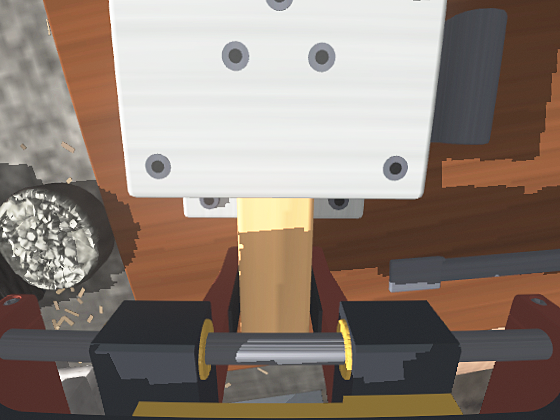

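Emit:
{"method": "drive_tool", "body": {"plan": "25 0.2 3 0 0; 25 0.4 6 0 0; 25 0.6 9 0 0; 25 0.7 11 0 0; 25 0.8 13 0 0; 25 0.8 13 0 0", "force": 10}}

```text
time_s: 35.08
ee_pos: [0.4893, -0.1007, 0.0503]
tcp_rot: [1.187, 1.532, -0.549]
contact_force: [-0.5, -1.0, -2.1]
grip_width: 0.389
```

```bash
python3 -c "
from h import *
favg(4);o=get_obs();print(toD(o['ee_pos']))"
```

```text
t 35.2833 tcp [ 0.4888 -0.1006  0.0504] F [-0.4004  0.3145 -1.3547  0.0361  0.0567  0.0069] sd [0.7513 0.7567 0.3699] w 0.3877963746760437
[-82.4496   1.0061]
```

Emit:
{"method": "drive_tool", "body": {"plan": "25 0.5 0.6 0 0; 25 0.9 1.2 0 0; 25 1 1.8 0 0; 25 1 2.4 0 0; 25 1 3 0 0; 25 1 3 0 0", "force": 8}}

```text
time_s: 35.78
ee_pos: [0.492, -0.1011, 0.0495]
tcp_rot: [1.188, 1.532, -0.548]
contact_force: [-0.7, -0.7, -0.1]
grip_width: 0.384
```

```bash
python3 -c "
from h import *
favg(4);o=get_obs();print(toD(o['ee_pos']))"; python3 chk.py w30
```

```text
t 35.9833 tcp [ 0.492  -0.1011  0.0495] F [ 0.3869 -0.2137 -1.0922  0.0408 -0.0339 -0.0155] sd [0.2915 0.3173 0.1581] w 0.38589623316274
[-79.2794   1.0143]
[ 0.492  -0.1011  0.0495] [-79.2794   1.0143] [ 0.3892 -0.1331 -1.0285] 33.958868518321125
sp top 5475 82.46823033881634 slopes [-0.0017 -0.0107]
lower z 256 0.03200957787127534
upper z 50738 0.10430106863627976
```

Emit:
{"method": "drive_tool", "body": {"plan": "25 0.2 0.6 0 0; 25 0.2 1.2 0 0; 25 0.2 1.6 0 0; 25 0.2 1.6 0 0", "force": 8}}

```text
time_s: 36.37
ee_pos: [0.4928, -0.1013, 0.0495]
tcp_rot: [1.169, 1.534, -0.567]
contact_force: [-5.5, 0.9, 3.2]
grip_width: 0.389
```

```bash
python3 -c "
from h import *
favg(4);o=get_obs();print(toD(o['ee_pos']))"
```

```text
t 36.5667 tcp [ 0.4927 -0.1013  0.0495] F [-5.7455  1.0793  2.9098  0.236   0.8162 -0.0597] sd [0.399  0.3504 0.2753] w 0.38599101484282344
[-78.4926   1.0011]
```

Emit:
{"method": "drive_tool", "body": {"plan": "25 0 0 0 0; 25 0 0 0 0; 36 0 0 0 0; 46 0 0 0 0; 50 0 0 0 0; 50 0 0 0 0; 50 0 0 0 0", "force": 3}}

```text
time_s: 37.15
ee_pos: [0.4929, -0.1013, 0.0495]
tcp_rot: [1.173, 1.533, -0.564]
contact_force: [0.4, -0.1, 0.1]
grip_width: 0.566
```

```bash
python3 chk.py w31
```

```text
[ 0.4929 -0.1013  0.0495] [-78.3625   0.9888] [ 0.4368 -0.0795  0.0771] 49.79711852309997
sp top 5291 82.26421994229453 slopes [-0.001   0.0001]
lower z 167 0.031884312867564886
upper z 50487 0.10429389913806868
```

View pics/w31.png

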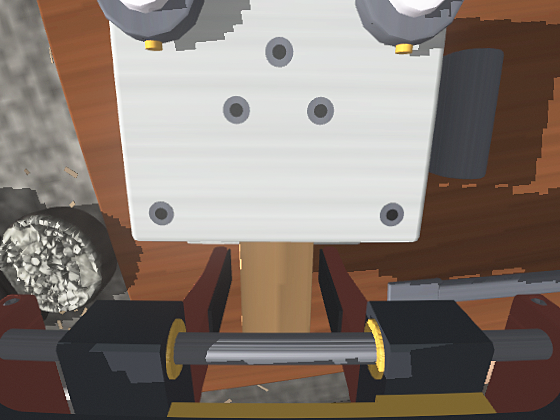

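Emit:
{"method": "drive_tool", "body": {"plan": "50 -15 0 0 0; 50 -40 0 0 0; 50 -75 0 0 0; 50 -115 -10 0 0; 50 -150 -40 0 0; 50 -150 -70 0 0; 50 -150 -70 0 0; 50 -150 -70 0 0"}}

```text
time_s: 37.87
ee_pos: [0.419, -0.0867, 0.1982]
tcp_rot: [1.199, 1.53, -0.538]
contact_force: [0.9, -0.2, -1.2]
grip_width: 0.57
```

```bash
python3 - <<'E'
from h import *
o=get_obs();print(o['ee_pos'],o['contact_force'])
c=snap('top','t32');W=cloud(c)
cv2.imwrite('pics/t32c.png',cv2.resize(c['image'][145:295,155:385],None,fx=3.4,fy=3.4,interpolation=cv2.INTER_CUBIC))
P=W.reshape(-1,3);g=(P[:,:2]-OD)@RD*1000
k=(np.abs(g[:,0]-5)<30)&(np.abs(g[:,1])<35)&(P[:,2]>.08)&(P[:,2]<.112);print('plate top',np.median(P[k,2]))
c=snap('side','s32');cv2.imwrite('pics/s32c.png',cv2.resize(c['image'][140:290,160:360],None,fx=3.6,fy=3.6,interpolation=cv2.INTER_CUBIC))
c=snap('wrist','w32');P=cloud(c).reshape(-1,3);g=(P[:,:2]-OD)@RD*1000
k=(P[:,2]>.076)&(P[:,2]<.09)&(g[:,0]>-125)&(g[:,0]<-48)&(np.abs(g[:,1])<30);q=g[k];print('spacer',k.sum(),np.percentile(q[:,0],[.5,99.5]),np.percentile(q[:,1],[1,50,99]),np.median(P[k,2]),cv2.minAreaRect(q.astype(np.float32)))
E
```

```text
[ 0.419  -0.0867  0.1982] [ 0.8625 -0.1584 -1.229 ]
plate top 0.10413998024934094
spacer 2677 [-103.4573  -48.0982] [-16.3393   0.4726  16.8882] 0.08216768323343998 ((-75.75979614257812, 0.21088027954101562), (55.706756591796875, 34.135684967041016), 0.3595237731933594)
```

View pics/t32c.png

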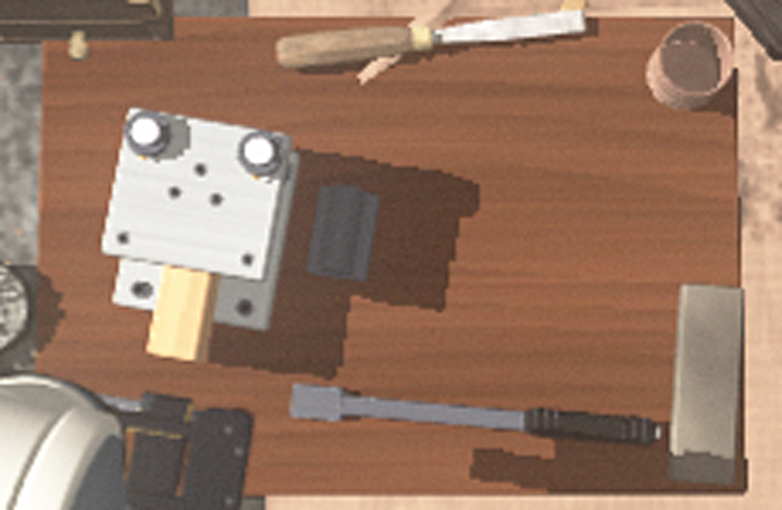

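View pics/s32c.png

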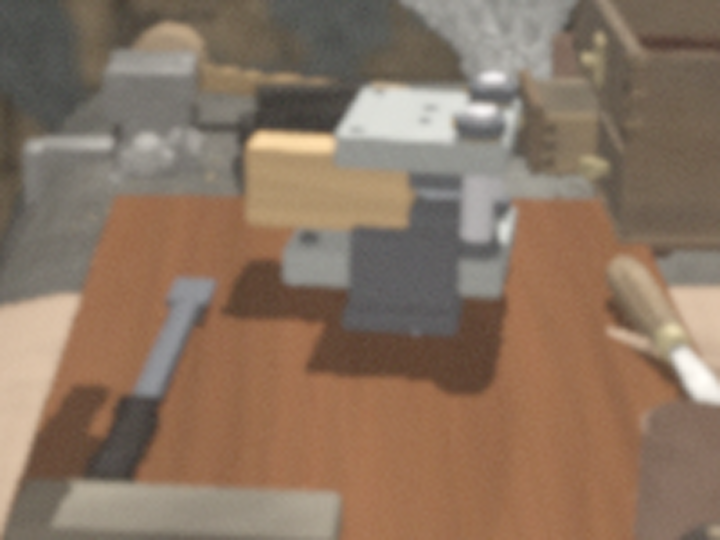

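View pics/w32.png

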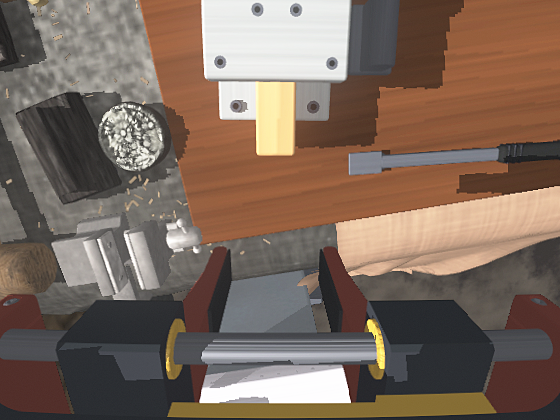

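The spacer is home, level and centred, with its outer end at about -104 mm in the die frame. The plate is up at 0.104, the bar lies flat and clear, and the robot touches nothing. I'm handing in.

```bash
python3 -c "
from plant import *
print(finish_job())"
```

```text
the job is handed in; nothing more can be done
None
```

The job is done and handed in at about 38 s of the 72 s allowed; the hand-in reports no verdict.

**Levering the plate:** I set the bar over the ridge with its toe about 14 mm under the plate edge. I pressed the handle down with the closed fingers. The force while the plate slid was about 11–12 N at the handle. It then rose steeply to 17.6 N with no further rise of the plate, which I take as the collars. I stopped there. By the lever arms that is about 45–53 N at the toe; the toe force was not measured directly. The plate top went from z 0.0926 to 0.104, the height expected at the collars, and still read 0.104 at the last check.

**Bar:** It lies flat on the board close to where it started (shank top at 0.021), clear of the die set and the fulcrum.

**Spacer:** I turned it, set it down on the board to level it, gripped it again and slid it in level with about 1 mm to spare above and below. It met the die block at about 6 N and I released it. At the last check:
- It was level and centred to within 0.5 mm.
- Its outer end was 58–60 mm in front of the upper plate.

**What disagreed:**
- **Toe force:** the sliding force came out at 35–37 N at the toe, slightly above the stated maximum of 34 N. My toe-force estimates therefore probably read a few percent high.
- **Off-centre press:** the fingers drifted about 4 mm off the bar's centreline during the press, so I lifted off, recentred and pressed again.
- **Tool lean:** the tool ended up leaning about 2°, which is why I levelled and regripped the spacer.

The fulcrum, stone, chisel and tin look unmoved in the last top view.

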